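Zero the bow gauge on a phone frame

TASK

Sweep every broken-glass chip along the lane into the white waste tray with the scraper block, never touching the sharp chips with the fingers. Then lay the straightedge flat on the plate, flush along the phone frame's edge and about centred on it, and while it lies flush there press the gauge's recessed red zero button fully in with the stylus. Tidy up: scraper standing on the tool mat, stylus upright and fully down in its holder, straightedge lying lengthwise on its cork pad; do not disturb the bottle, spool or multimeter.

Things in the scene. Friction and masses are not known exactly. Their poses are not given: they have to be found in the camera images.
- fixture: fixed light grey plate, top at z 20 mm, x -100 to 80 mm, y -110 to 110 mm; origin at table height, x points from the robot's side to the phone frame, y along the lane. The bare sweeping lane runs the full length along y between a low dark steel lip (x -98 to -90 mm, 6 mm above the plate) and the long edge of the phone frame (x about -10 to -6 mm)
- phone: bare gold-coloured phone frame with its dark innards, 76 x 160 x 8 mm, screwed down on the plate, long side along its y; origin at the centre of its underside, on the plate's top
- phone_edge (a point): middle of the phone frame's long edge that faces the lane, at the foot of that edge on the plate's top; x points into the phone, y along the edge (160 mm long), z up
- waste_tray: fixed white open tray, 96 mm (x) x 66 mm (y) x 16 mm high, walls and floor 3 to 5 mm, just beyond one end of the lane (2 to 6 mm gap) and lower than the plate, at either end from start to start; origin at the centre of its underside
- gauge: fixed yellow gauge readout 70 x 50 x 30 mm with a green display, at the other end of the lane from the tray; origin at the centre of its underside. A square black collar on its top (30 mm outside, 14 mm square well, rim at z 39 mm) surrounds the red zero button
- button_top (a point): top centre of the red round zero button, 12 mm across, 3 mm below the rim of its well when out
- zero_button (a joint): travel of the zero button in m: 0 out, 0.004 fully in (downward); springs back, needs 2.4 N to start and about 5 N for full travel; registers from 0.003
- tool_mat: fixed flat black rubber mat 190 (x) x 110 (y) x 2 mm where the scraper and the stylus holder live; origin at the centre of its underside
- holder: fixed blue block 44 x 44 x 45 mm on the tool mat with a 12 mm square hole 41 mm deep in its top, for the stylus; origin at the centre of its underside, hole on its z axis
- stylus: upright stylus tool: orange square handle 14 x 14 mm from z 6 to 42 mm, black square collar 24 x 24 mm from z 0 to 6 mm whose underside (the origin) rests on the holder's top, steel shank 8 mm across below it, ending in a pin 5 mm across and 12 mm long; pin end at z -35 mm; 40 g
- stylus_tip (a point): end of the stylus pin
- scraper: green scraper block 70 (x) x 30 (y) x 22 mm high with rubber foot, black handle fin on top 50 (x) x 12 (y) mm from z 22 to 50 mm; origin at the centre of its underside; about 0.12 kg
- rule_rest: fixed flat cork pad 210 (x) x 70 (y) x 2 mm on which the straightedge starts; origin at the centre of its underside
- straightedge: steel straightedge 180 (x) x 34 (y) x 8 mm thick with a red grip rib on top, 120 (x) x 12 (y) mm from z 8 to 34 mm; both long sides are true; origin at the centre of its underside; about 0.18 kg
- bottle: white cleaner bottle 60 mm across, 160 mm tall, bystander; origin at the centre of its underside
- spool: metal spool 52 mm across, 40 mm tall, bystander; origin at the centre of its underside
- multimeter: orange multimeter 150 x 78 x 34 mm lying flat, bystander; origin at the centre of its underside
- chip0: sharp black chip of broken cover glass, 14 x 12 x 6 mm, lying on the lane; origin at the centre of its underside; two to five of the five are present
- chip1: sharp black chip of broken cover glass, 14 x 12 x 6 mm, lying on the lane; origin at the centre of its underside; two to five of the five are present
- chip2: sharp black chip of broken cover glass, 14 x 12 x 6 mm, lying on the lane; origin at the centre of its underside; two to five of the five are present
- chip3: sharp black chip of broken cover glass, 14 x 12 x 6 mm, lying on the lane; origin at the centre of its underside; two to five of the five are present
- chip4: sharp black chip of broken cover glass, 14 x 12 x 6 mm, lying on the lane; origin at the centre of its underside; two to five of the five are present
Things that resemble listed ones, but are neither listed nor needed, are in the scene too. There is more than one size of the scraper; the one meant has the size given above.

How it is judged (in metres and radians):
On the way, in this order (a step that is already met when the one before it is completed fails the run):
1. the scraper block pushes a chip ((contact force between scraper and chip0 above 0.03 N or contact force between scraper and chip1 above 0.03 N or contact force between scraper and chip2 above 0.03 N or contact force between scraper and chip3 above 0.03 N or contact force between scraper and chip4 above 0.03 N)).
2. all chips lie in the waste tray (x of chip0 in the frame of waste_tray between -0.048 and 0.048 m and y of chip0 in the frame of waste_tray between -0.033 and 0.033 m and z of each of chip0, chip1, chip2, chip3, chip4 in the frame of waste_tray below 0.024 m and x of chip1 in the frame of waste_tray between -0.048 and 0.048 m and y of chip1 in the frame of waste_tray between -0.033 and 0.033 m and x of chip2 in the frame of waste_tray between -0.048 and 0.048 m and y of chip2 in the frame of waste_tray between -0.033 and 0.033 m and x of chip3 in the frame of waste_tray between -0.048 and 0.048 m and y of chip3 in the frame of waste_tray between -0.033 and 0.033 m and x of chip4 in the frame of waste_tray between -0.048 and 0.048 m and y of chip4 in the frame of waste_tray between -0.033 and 0.033 m), for 0.2 s.
3. the straightedge lies flush along the phone frame's edge (x of straightedge in the frame of phone_edge between -0.0192 and -0.0145 m and y of straightedge in the frame of phone_edge between -0.02 and 0.02 m and z of straightedge in the frame of phone_edge between -0.003 and 0.003 m and angle between the x axis of straightedge and the y axis of phone_edge, either way round below 0.022 rad and angle between straightedge's own z axis and vertical below 0.03 rad), for 0.2 s.
4. the zero button is pressed in by the stylus while the straightedge lies flush (all of step 3 and value of joint zero_button above 0.003 m and contact force between stylus and zero_button above 0.5 N), for 0.1 s.
At the end, for the whole second after the job is handed in: Chips in the tray; straightedge flat on the cork pad, its middle over the pad within 60 mm lengthwise and 35 mm across, lengthwise within 0.3 rad; scraper upright on the tool mat; stylus upright in its holder, collar down (6 mm aside, 4 mm height); button out; all at rest (all of step 2 and x of straightedge in the frame of rule_rest between -0.06 and 0.06 m and y of straightedge in the frame of rule_rest between -0.035 and 0.035 m and z of straightedge in the frame of rule_rest below 0.006 m and angle between straightedge's own z axis and vertical below 0.05 rad and angle between the x axis of straightedge and the x axis of rule_rest, either way round below 0.3 rad and x of scraper in the frame of tool_mat between -0.095 and 0.095 m and y of scraper in the frame of tool_mat between -0.055 and 0.055 m and z of scraper in the frame of tool_mat below 0.008 m and angle between each of scraper, stylus's own z axis and vertical below 0.1 rad and horizontal distance between stylus and holder below 0.006 m and z of stylus in the frame of holder between 0.041 and 0.05 m and value of joint zero_button below 0.001 m and linear speed of each of straightedge, scraper, stylus below 0.01 m/s); the robot touches nothing.
It fails at once if the fingers touch a glass chip (contact force between the fingers and chip0 above 0.3 N or contact force between the fingers and chip1 above 0.3 N or contact force between the fingers and chip2 above 0.3 N or contact force between the fingers and chip3 above 0.3 N or contact force between the fingers and chip4 above 0.3 N).
It fails at once if a bystander (bottle, spool, multimeter) is moved by more than 25 mm (distance of any of bottle, spool, multimeter from where it was at the start of the episode above 0.025 m).
Of chip0, chip1, chip2, chip3, chip4 only 2 to 5 are there at a start; the rules pass over those that are not, and their reading is None.
At some moment in a run one of scraper, straightedge may be knocked a few centimetres aside while the robot is not near it.
It also fails if it takes over 192 s, if anything falls off the work surface, if the arm or the gripper's body presses on something with over 40 N, if the wrist force passes 120 N, or if a joint passes its speed limit or range.

ROBOT

A 7-joint arm with a two-finger parallel gripper is mounted at the origin on the work surface. World frame = base frame: x ahead of the robot, y to its left, z up, the work surface at z = 0. Lengths are in mm, angles in rad, forces in N, time in s.
With the tool pointing down it reaches from about 425 to 950 mm from the base axis. Payload 16.7 kg.
Tool frame: the origin (TCP) lies midway between the tips of the shut fingers; the grasp point (between the pads) lies 19 mm behind it; z points along the fingers, y is the line along which they close (so a half turn about z gives the same grasp; the last joint's range is limited). The gripper opens to 94 mm and grips with 3 to 60 N. Pads are 16 mm wide; open, the fingers measure 119 mm over their backs; the gripper's body (75 mm by 177 mm) begins 78 mm behind the grasp point.
Start: joints at [1.169, 0.426, 0.074, 1.606, -0.034, 1.111, -0.067], TCP at [168.145, -653.683, 205.467] pointing down, gripper open.
Joint ranges: [-2.85, 2.85], [-0.5, 2.14], [-1.23, 1.37], [0.21, 2.46], [-1.02, 4.16], [0.16, 2.05], [-2.73, 2.73]. Speed limits (rad/s): [1.89, 1.89, 2.39, 2.39, 3.01, 3.01, 3.01].

INTERFACE

Orientations are given as a unit quaternion [w, x, y, z].
In Python, from workcell import status, vision, hand_in gives the robot as it stands.
- The arm moves only by the tool apply_moves, never from a script. Its argument "commands" is one flat list of numbers, 7 for each row, row after row: the shift along the tool's x, y, z in units of 0.75 m (1.0 is 0.75 m), then the turn, a rotation vector about the tool's x, y, z in units of 360 degrees (1.0 is 360 degrees), then the opening, from 0 (shut) to 1 (fully open). In form: [x, y, z, wx, wy, wz, fingers, x, y, z, wx, wy, wz, fingers, ...]. A call has 1 to 10 rows; each row shifts and turns the commanded pose from where the row before left it, along the tool's axes as they then stand; what a row does not reach is not made up. A row lasts 1/10 s, in which the tool goes at most 50 mm and 8.59 degrees, less where a joint would pass 70% of its speed; a pose out of reach is approached as far as the arm can. A call with a number of a shift or a turn outside -1 to 1 is refused whole. A call with a gripper value outside its range is refused whole. The fingers move at their own pace and stop on an object; "squeeze" is the grip in N (left out, the last holds). Time passes only in rows, so rows that do not move let the fingers close. It gives the time, the measured TCP pose, the force, the opening and the grip force at its end, in the units of the state.
- status.state(): the state, without advancing time (a new reading comes with each control period).
- vision.get_image(name): name is "side" or "top" or "wrist"; returns a dict with "frame" (384x512x3 uint8, blue, green, red), "camera_matrix" (3x3 intrinsics, pixels), "cam_to_world" (4x4, takes a point from camera to world coordinates). Camera axes: x right, y up, looking along -z (the intrinsics and any distortion apply to the point x, -y, -z); pixel columns grow to the right and rows downward; lengths in mm; the calibration is good to about 2 mm. A picture is of the moment at which its call begins. There is no depth.
- hand_in(): hands the job in; it is judged then, once.
Trained networks look in a picture, given as the dict that the camera call returned (one of the last four; its "shot" number tells which), for a name from the list of things; names that differ only in an ending like _2 or _b are one class to them, and where a whole thing is asked for, a point or a joint stands for the part that bears it (a point fixed in the world has none). Each returns a list of dicts, best first, with "p" (0 to 1); they miss things now and then, are a little off and sometimes report something else, mostly with a low value. They report only what shows in the picture. A call takes as long as a camera call. They do not tell look-alikes from the thing itself.
- vision.boxes_of(label, picture): "centre" ([x, y, z] in mm, in world coordinates, good to about 4 mm: the middle of the surface that is visible of it).
- vision.pinpoint(label, picture): "centre" ([x, y, z] in mm, in world coordinates, good to about 4 mm: a listed point, or the origin of a listed thing).
The state is a dict: "clock": time; "q": joint angles; "joint_vel": joint speeds; "effort": joint torques, N m; "eef_pos": TCP position; "orientation": TCP orientation; "ft_force": force on the tool from outside, world axes, zero at the start; "moment": the same for the moment, N m; "gripper_width": finger opening in mm; "grasp_force": force on a finger pad.
Only numpy, scipy, OpenCV 4.12 (cv2) and the standard library are available. Lean on these libraries where they do the work, as an engineer would, in place of code of your own. Each camera call takes 0.05 s, during which the arm holds its last target. There are 200 camera calls.

## Working session

There is one attempt and no reset: what is moved stays moved. The work goes in short steps, Python scripts to look and compute and a tool call to move; the robot and the scene stay as the last step left them, time stands still between calls to the robot, and variables do not carry over. Pictures are saved under pics/ and viewed, at most 17 in all, crops included, and the job is handed in when it is done.

Besides the shell and the picture viewer there is one more tool, called after ">>>" as name(argument=value, ...), one argument or row to a line, values as JSON. apply_moves: Moves the arm, as the interface text tells. Shifts and turns lie within -1 to 1; 1 stands for 0.75 m of shift or 360 degrees of turn. Its arguments: {"type":"object","properties":{"commands":{"type":"array","items":{"type":"number","minimum":-1,"maximum":1}},"squeeze":{"type":"number"}},"required":["commands"]}

```bash
ls; mkdir -p pics; cat > h.py <<'E'
import numpy as np, cv2
from workcell import status, vision, hand_in
def snap(n, fn=None):
    p=vision.get_image(n)
    if fn: cv2.imwrite('pics/'+fn, p['frame'])
    return p
def px(p,X):
    T=np.linalg.inv(p['cam_to_world']); c=T[:3,:3]@np.array(X,float)+T[:3,3]
    u=p['camera_matrix']@np.array([c[0],-c[1],-c[2]]); return u[:2]/u[2]
def ray(p,uv,z):
    d=np.linalg.inv(p['camera_matrix'])@np.array([uv[0],uv[1],1.]); d=np.array([d[0],-d[1],-d[2]])
    M=np.array(p['cam_to_world']); d=M[:3,:3]@d; o=M[:3,3]
    return o+d*(z-o[2])/d[2]
E
python3 - <<'E'
from h import *
s=status.state(); print({k:np.round(v,3).tolist() for k,v in s.items()})
for n in ('top','side'):
    p=snap(n,n+'0.png'); print(n,p.keys(),np.round(p['cam_to_world'],2).tolist(),np.round(p['camera_matrix'],1).tolist())
    for l in 'fixture phone phone_edge waste_tray gauge button_top tool_mat holder stylus stylus_tip scraper rule_rest straightedge bottle spool multimeter chip0'.split():
        print(l,[(round(d['p'],2),np.round(d['centre']).tolist(),np.round(px(p,d['centre'])).tolist()) for d in vision.pinpoint(l,p)[:6]])
E
```

```text
pics
{'clock': 0.0, 'q': [1.17, 0.427, 0.074, 1.607, -0.034, 1.111, -0.067], 'joint_vel': [0.002, 0.0, 0.002, -0.0, 0.001, 0.001, 0.001], 'effort': [-0.001, -93.584, 3.667, -45.421, -0.049, 0.02, 0.0], 'eef_pos': [167.992, -653.294, 204.769], 'orientation': [-0.001, 0.992, 0.126, -0.0], 'ft_force': [-0.297, 0.25, -0.307], 'moment': [-0.008, 0.027, 0.041], 'grasp_force': 0.0, 'gripper_width': 94.222}
top dict_keys(['frame', 'camera_matrix', 'cam_to_world', 'shot']) [[-0.02, 0.99, -0.13, 311.56], [-1.0, -0.02, 0.01, 117.52], [0.01, 0.13, 0.99, 1484.3], [0.0, 0.0, 0.0, 1.0]] [[454.6, 0.0, 257.7], [0.0, 454.6, 189.8], [0.0, 0.0, 1.0]]
fixture [(0.76, [577.0, -7.0, 1.0], [290.0, 169.0]), (0.73, [514.0, 133.0, 1.0], [248.0, 189.0])]
phone [(0.61, [605.0, -8.0, 19.0], [290.0, 160.0]), (0.42, [610.0, 324.0, 2.0], [189.0, 161.0])]
phone_edge [(0.61, [562.0, -9.0, 21.0], [291.0, 173.0])]
waste_tray []
gauge [(0.73, [512.0, 133.0, -0.0], [248.0, 189.0])]
button_top []
tool_mat [(0.96, [542.0, 328.0, 4.0], [188.0, 181.0])]
holder []
stylus [(0.66, [605.0, -5.0, 19.0], [289.0, 160.0]), (0.61, [61
[... 1374 characters left out ...]
.0, 326.0, 46.0], [186.0, 232.0]), (0.53, [612.0, 322.0, 14.0], [186.0, 239.0]), (0.53, [564.0, -8.0, 18.0], [262.0, 189.0])]
scraper [(0.94, [230.0, 292.0, -2.0], [304.0, 294.0]), (0.74, [492.0, 328.0, 5.0], [217.0, 259.0]), (0.67, [509.0, 523.0, -2.0], [165.0, 302.0])]
rule_rest [(0.65, [519.0, -309.0, -0.0], [316.0, 157.0])]
straightedge [(0.86, [523.0, -316.0, 4.0], [316.0, 155.0])]
bottle [(0.71, [625.0, 485.0, -1.0], [143.0, 274.0])]
spool [(0.55, [779.0, 42.0, -1.0], [202.0, 179.0]), (0.49, [611.0, 326.0, 3.0], [185.0, 243.0])]
multimeter [(0.71, [626.0, 486.0, -3.0], [143.0, 275.0]), (0.61, [754.0, -234.0, 2.0], [253.0, 146.0]), (0.52, [519.0, -311.0, -1.0], [317.0, 157.0])]
chip0 []
```

```bash
python3 - <<'E'
import cv2
t=cv2.imread('pics/top0.png')
cv2.imwrite('pics/top_a.png',cv2.resize(t[85:305,105:425],None,fx=2.5,fy=2.5,interpolation=cv2.INTER_CUBIC))
s=cv2.imread('pics/side0.png')
cv2.imwrite('pics/side_a.png',cv2.resize(s[120:340,100:400],None,fx=2.6,fy=2.6,interpolation=cv2.INTER_CUBIC))
E
```

```text
(no output)
```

View pics/top_a.png

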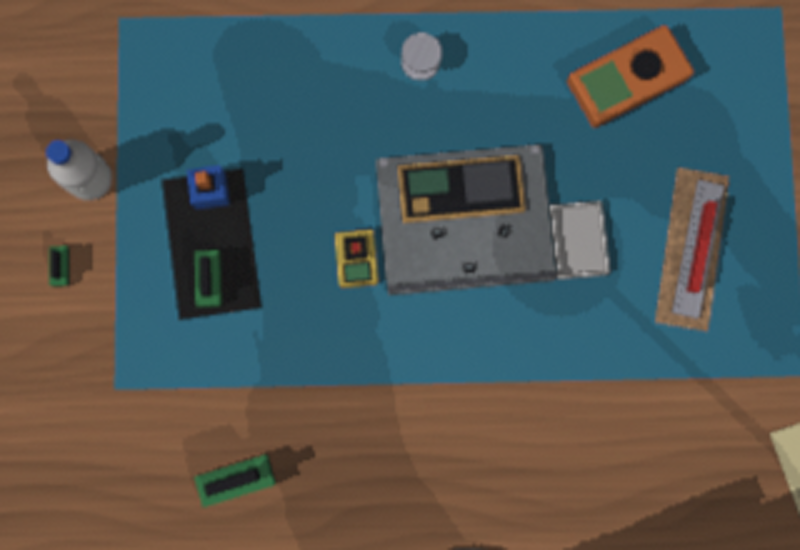

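View pics/side_a.png

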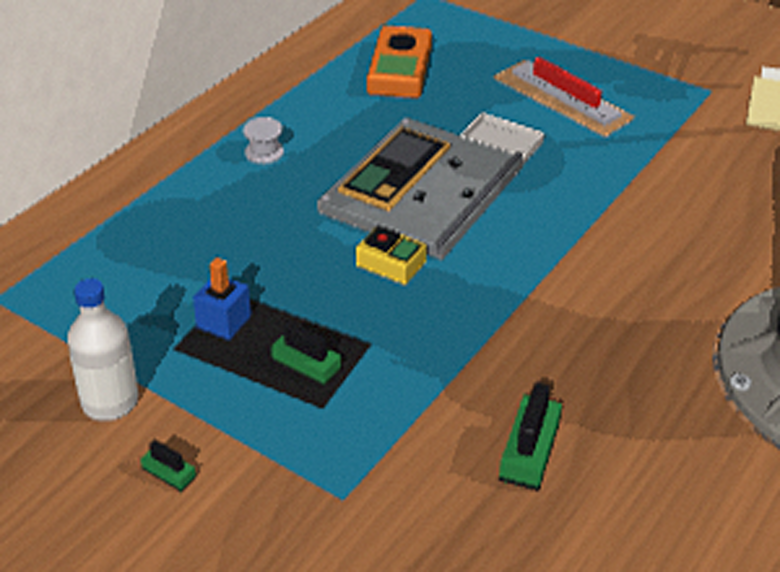

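Three scrapers, at top px (189,199), (199,277) and (129,193). The one on the mat at (189,199) is about 70 mm long. The one at (199,277) is about 100 mm and the one at (129,193) about 50 mm, so the mat one fits the description. There are three chips at top px (281,178), (307,177) and (293,192). The tray is on the -y side and the gauge on the +y side.

```bash
cat >> h.py <<'E'
from scipy.spatial.transform import Rotation as Ro
def pose():
    s=status.state(); w,x,y,z=s['orientation']; return np.array(s['eef_pos']),Ro.from_quat([x,y,z,w]),s
def down(yaw): # tool x axis at yaw (deg) in world, pointing down
    return Ro.from_euler('z',yaw,degrees=True)*Ro.from_euler('x',180,degrees=True)
def plan(wps,step=50,dg=8.5):
    """wps: list of (x,y,z,yaw); prints per leg rows in move units"""
    p,R,s=pose(); print('at',p.round(1),'yaw',round(Ro.as_euler(R*Ro.from_euler('x',180,degrees=True),'zyx',degrees=True)[0],2),'t',round(s['clock'],2),'F',np.round(s['ft_force'],1),'w',round(s['gripper_width'],1))
    for x,y,z,yaw in wps:
        g=np.array([x,y,z],float); G=down(yaw); 
        d=R.inv().apply(g-p); r=(R.inv()*G).as_rotvec(degrees=True)
        n=max(1,int(np.ceil(max(np.linalg.norm(d)/step,np.linalg.norm(r)/dg))))
        # translate in old frame first (shift rows), turning spread over the same rows about z
        rows=[]
        for k in range(n):
            f0=Ro.from_rotvec(r*k/n,degrees=True); rows.append(f0.inv().apply(d/n)/750)
        print((x,y,z,yaw),'n',n,'turn/row',(r/n/360).round(4).tolist(),'shift',(rows[0].round(4).tolist() if np.linalg.norm(r)<.3 else [a.round(4).tolist() for a in rows]))
        p,R=g,G
E
python3 - <<'E'
from h import *
w=snap('wrist'); p,R,s=pose(); M=w['cam_to_world']; print('cam in tool',R.inv().apply(M[:3,3]-p),(R.inv().as_matrix()@M[:3,:3]).round(2).tolist(),w['camera_matrix'].round(0).tolist())
plan([(560,-150,260,14.5),(540,300,260,14.5)])
t=snap('top')
# rough geometry
for n,uv,z in [('plateTL',(257,149),20),('plateTR',(322,144),20),('plateBR',(327,194),20),('plateBL',(261,202),20),
 ('phTL',(265,152),28),('phTR',(313,147),28),('phBR',(315,168),28),('phBL',(267,174),28),('se1',(386,158),8),('se2',(394,159),8),('se3',(386,212),8),('se4',(374,210),8),
 ('sc',(183,185),24),('sc',(193,184.5),24),('sc',(193,206),24),('sc',(184,207.5),24)]:
  print(n,ray(t,uv,z).round(0))
E
```

```text
cam in tool [ 6.48535214e+01  3.62099897e-02 -1.79025378e+02] [[0.0, 0.97, 0.23], [1.0, -0.0, 0.0], [0.0, 0.23, -0.97]] [[334.0, 0.0, 253.0], [0.0, 334.0, 193.0], [0.0, 0.0, 1.0]]
at [ 168.1 -653.7  205.5] yaw 14.42 t 1.85 F [ 0.2 -0.7 -0.2] w 93.8
(560, -150, 260, 14.5) n 13 turn/row [-0.0, -0.0, -0.0] shift [0.0518, -0.04, -0.0056]
(540, 300, 260, 14.5) n 10 turn/row [0.0, 0.0, 0.0] shift [0.0124, -0.0588, -0.0]
plateTL [643. 100.  20.]
plateTR [ 656. -115.   20.]
plateBR [ 489. -125.   20.]
plateBL [467.  90.  20.]
phTL [630.  74.  28.]
phTR [644. -84.  28.]
phBR [574. -88.  28.]
phBL [557.  69.  28.]
se1 [ 607. -327.    8.]
se2 [ 603. -354.    8.]
se3 [ 428. -317.    8.]
se4 [ 435. -278.    8.]
sc [527. 342.  24.]
sc [528. 310.  24.]
sc [458. 310.  24.]
sc [454. 339.  24.]
```

>>> apply_moves(
  commands=[0.0518,-0.04,-0.0056,0,0,0,1,0.0518,-0.04,-0.0056,0,0,0,1,0.0518,-0.04,-0.0056,0,0,0,1,0.0518,-0.04,-0.0056,0,0,0,1,0.0518,-0.04,-0.0056,0,0,0,1,0.0518,-0.04,-0.0056,0,0,0,1,0.0518,-0.04,-0.0056,0,0,0,1,0.0518,-0.04,-0.0056,0,0,0,1,0.0518,-0.04,-0.0056,0,0,0,1,0.0518,-0.04,-0.0056,0,0,0,1],
)

```text
clock: 2.9
eef_pos: [470.6, -264.7, 248.0]
orientation: [0.0, 0.992, 0.125, 0.0]
ft_force: [1.1, -0.3, 0.4]
gripper_width: 94.1
grasp_force: 0.0
```

```bash
python3 - <<'E'
from h import *
plan([(515,-20,170,5.5)])
E
```

```text
at [ 470.6 -264.7  248. ] yaw 14.41 t 2.9 F [ 1.1 -0.3  0.4] w 94.1
(515, -20, 170, 5.5) n 6 turn/row [0.0, -0.0, 0.0041] shift [[0.0231, -0.0502, 0.0173], [0.0218, -0.0508, 0.0173], [0.0204, -0.0513, 0.0173], [0.0191, -0.0519, 0.0173], [0.0178, -0.0523, 0.0173], [0.0164, -0.0528, 0.0173]]
```

>>> apply_moves(
  commands=[0.02,-0.0515,0.0173,0,0,0.0041,1,0.02,-0.0515,0.0173,0,0,0.0041,1,0.02,-0.0515,0.0173,0,0,0.0041,1,0.02,-0.0515,0.0173,0,0,0.0041,1,0.02,-0.0515,0.0173,0,0,0.0041,1,0.02,-0.0515,0.0173,0,0,0.0041,1,0,0,0,0,0,0,1,0,0,0,0,0,0,1],
)

```text
clock: 3.7
eef_pos: [514.8, -21.4, 169.4]
orientation: [-0.0, 0.999, 0.05, -0.0]
ft_force: [-0.1, -0.4, 0.7]
gripper_width: 94.0
grasp_force: 0.0
```

```bash
python3 - <<'E'
from h import *
plan([])
w=snap('wrist','w1.png')
for l in 'fixture phone phone_edge waste_tray gauge button_top chip0'.split():
    print(l,[(round(d['p'],2),np.round(d['centre'],1).tolist(),np.round(px(w,d['centre'])).tolist()) for d in vision.pinpoint(l,w)[:6]])
np.savez('w1.npz',**{k:w[k] for k in('camera_matrix','cam_to_world')})
E
```

```text
at [514.8 -21.4 169.4] yaw 5.69 t 3.7 F [-0.1 -0.4  0.7] w 94.0
fixture [(0.81, [573.9, -9.5, -0.4], [247.0, 120.0])]
phone [(0.75, [601.1, -1.0, 25.0], [240.0, 90.0])]
phone_edge [(0.76, [562.6, -5.4, 17.1], [242.0, 132.0])]
waste_tray [(0.77, [530.4, -156.6, 0.6], [382.0, 176.0]), (0.31, [545.5, -57.3, 20.4], [292.0, 155.0])]
gauge [(0.9, [512.0, 138.6, -1.2], [102.0, 166.0])]
button_top [(0.44, [526.9, 136.8, 36.1], [86.0, 156.0])]
chip0 [(0.68, [544.0, -57.2, 19.6], [292.0, 156.0]), (0.53, [499.4, -12.0, 21.0], [242.0, 196.0]), (0.5, [541.0, 34.9, 21.5], [198.0, 150.0]), (0.34, [564.8, -8.9, 17.2], [245.0, 130.0])]
```

View pics/w1.png

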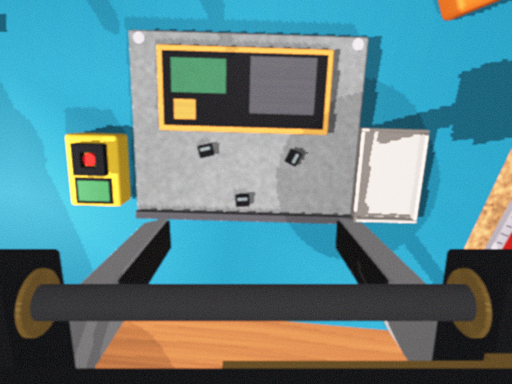

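The view shows the plate with three chips at (205,150), (294,157) and (243,199). The phone's lane edge runs from (160,132) to (328,134). The gauge with its red button is at (90,160), and the tray is at (390,175).

```bash
python3 - <<'E'
from h import *
f=np.load('w1.npz'); im=cv2.imread('pics/w1.png'); hsv=cv2.cvtColor(im,cv2.COLOR_BGR2HSV)
gold=cv2.inRange(hsv,(12,110,110),(30,255,255)); gold[:, :150]=0; gold[:,340:]=0; gold[:35]=0; gold[145:]=0
cnt=max(cv2.findContours(gold,cv2.RETR_EXTERNAL,cv2.CHAIN_APPROX_NONE)[0],key=cv2.contourArea)
r=cv2.minAreaRect(cnt); print(r)
for b in cv2.boxPoints(r): print(b, ray(f,b,28).round(1))
# lower edge points
c=[]
for x in range(172,318,4):
    ys=np.where(gold[:,x])[0]; c.append(ray(f,(x,ys.max()+.5),28)[:2])
c=np.array(c); k=np.polyfit(c[:,1],c[:,0],1); print('edge x=',k, 'yaw',-np.degrees(np.arctan(k[0])),'resid',np.std(c[:,0]-np.polyval(k,c[:,1])))
for n,uv,z in [('plTL',(129,31),20),('plTR',(368,38),20),('plBL',(137,211),26),('plBR',(354,214),26),('trTL',(362,128),16),('trTR',(429,130),16),('trBR',(417,222),16),('trBL',(354,219),16),('gTL',(68,135),30),('gTR',(126,132),30),('gBR',(131,205),30),('gBL',(72,207),30),('well',(89,158.5),37),
 ('c',(205,150),24),('c',(294,157),24),('c',(243,199),24)]: print(n,ray(f,uv,z).round(1))
E
```

```text
((243.456787109375, 88.96931457519531), (177.36447143554688, 86.16862487792969), 1.6846843957901)
[153.54625 129.42783] [557.2  77.3  28. ]
[156.07951  43.29645] [633.1  77.4  28. ]
[333.3673    48.510803] [644.5 -80.7  28. ]
[330.83405 134.64218] [569. -90.  28.]
edge x= [-7.13624487e-02  5.62767310e+02] yaw 4.08184744252863 resid 0.30232608871433525
plTL [642.4 104.6  20. ]
plTR [ 658.1 -112.4   20. ]
plBL [474.6  91.9  26. ]
plBR [ 493.2 -125.7   26. ]
trTL [ 578.  -122.2   16. ]
trTR [ 582.6 -187.8   16. ]
trBR [ 488.5 -196.    16. ]
trBL [ 485.2 -130.1   16. ]
gTL [544.2 156.8  30. ]
gTR [552.4 102.4  30. ]
gBR [481.5  96.6  30. ]
gBL [473.7 154.7  30. ]
well [525. 134.  37.]
c [542.2  28.2  24. ]
c [544.1 -58.6  24. ]
c [497.1 -13.   24. ]
```

```bash
python3 - <<'E'
from h import *
plan([(480,325,150,0)])
E
```

```text
at [514.9 -22.8 169.9] yaw 5.5 t 4.1 F [-0.3 -0.  -0.6] w 93.7
(480, 325, 150, 0) n 8 turn/row [0.0, -0.0, 0.0019] shift [[-0.0002, -0.0583, 0.0033], [-0.0009, -0.0583, 0.0033], [-0.0016, -0.0582, 0.0033], [-0.0023, -0.0582, 0.0033], [-0.003, -0.0582, 0.0033], [-0.0037, -0.0581, 0.0033], [-0.0044, -0.0581, 0.0033], [-0.0051, -0.058, 0.0033]]
```

>>> apply_moves(
  commands=[-0.0026,-0.0582,0.0033,0,0,0.0019,1,-0.0026,-0.0582,0.0033,0,0,0.0019,1,-0.0026,-0.0582,0.0033,0,0,0.0019,1,-0.0026,-0.0582,0.0033,0,0,0.0019,1,-0.0026,-0.0582,0.0033,0,0,0.0019,1,-0.0026,-0.0582,0.0033,0,0,0.0019,1,-0.0026,-0.0582,0.0033,0,0,0.0019,1,-0.0026,-0.0582,0.0033,0,0,0.0019,1,0,0,0,0,0,0,1,0,0,0,0,0,0,1],
)

```text
clock: 5.1
eef_pos: [479.6, 326.2, 149.6]
orientation: [0.0, 1.0, 0.002, -0.0]
ft_force: [0.0, -0.2, -0.3]
gripper_width: 94.1
grasp_force: 0.0
```

```bash
python3 - <<'E'
from h import *
plan([])
w=snap('wrist','w2.png')
for l in 'tool_mat holder stylus scraper'.split():
    print(l,[(round(d['p'],2),np.round(d['centre'],1).tolist(),np.round(px(w,d['centre'])).tolist()) for d in vision.pinpoint(l,w)[:4]])
hsv=cv2.cvtColor(w['frame'],cv2.COLOR_BGR2HSV); g=cv2.inRange(hsv,(45,80,40),(80,255,255)); g[270:]=0
g=cv2.morphologyEx(g,cv2.MORPH_CLOSE,np.ones((31,31)))
c=max(cv2.findContours(g,cv2.RETR_EXTERNAL,cv2.CHAIN_APPROX_NONE)[0],key=cv2.contourArea)
for b in cv2.boxPoints(cv2.minAreaRect(c)): print(b,ray(w,b,24).round(1))
np.savez('w2.npz',**{k:w[k] for k in('camera_matrix','cam_to_world')})
E
```

```text
at [479.6 326.2 149.6] yaw 0.19 t 5.1 F [ 0.  -0.2 -0.3] w 94.1
tool_mat [(0.8, [539.4, 324.9, 1.6], [255.0, 121.0])]
holder [(0.83, [612.8, 325.5, 5.7], [254.0, 37.0])]
stylus [(0.85, [609.5, 326.1, 48.9], [254.0, 29.0])]
scraper [(0.6, [491.6, 331.8, 2.8], [247.0, 170.0])]
[233.66827 136.1005 ] [526.2 343.8  24. ]
[268.96097 135.54028] [526.8 312.   24. ]
[270.18942 212.93347] [454.2 309.8  24. ]
[234.89673 213.49368] [453.5 343.3  24. ]
```

View pics/w2.png

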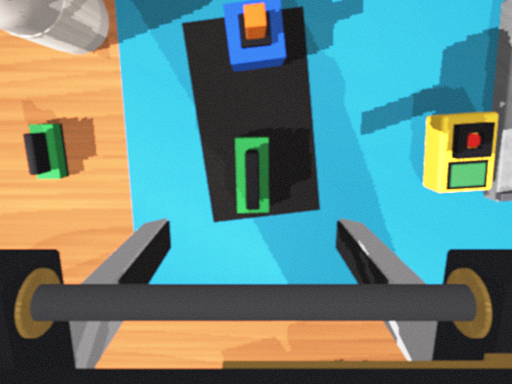

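The green block on the mat at (252,175) measures 72 x 32 mm, matching the 70 x 30 size given, so this is the one. The lookalike at (48,150) is smaller. The stylus is in its holder at (254,20).

```bash
python3 - <<'E'
from h import *
plan([(490,327,29,0.2)])
E
```

```text
at [480.6 324.2 150. ] yaw -0.01 t 5.35 F [-0.2 -0.5  0.3] w 94.3
(490, 327, 29, 0.2) n 3 turn/row [0.0, -0.0, -0.0002] shift [0.0042, -0.0012, 0.0538]
```

>>> apply_moves(
  commands=[0.0042,-0.0012,0.0538,0,0,0,0.6,0.0042,-0.0012,0.0538,0,0,0,0.5,0.0021,-0.0006,0.0269,0,0,0,0.5,0.0021,-0.0006,0.0269,0,0,0,0.5,0,0,0,0,0,0,0,0,0,0,0,0,0,0,0,0,0,0,0,0,0,0,0,0,0,0,0,0,0,0,0,0,0,0,0],
  squeeze=30,
)

```text
clock: 6.25
eef_pos: [489.9, 328.4, 29.7]
orientation: [-0.0, 1.0, 0.001, 0.001]
ft_force: [0.3, -0.1, 0.2]
gripper_width: 25.4
grasp_force: 0.0
```

```bash
python3 - <<'E'
from h import *
plan([])
E
```

```text
at [489.9 328.4  29.7] yaw 0.08 t 6.25 F [ 0.3 -0.1  0.2] w 25.4
```

>>> apply_moves(
  commands=[0,0,0,0,0,0,0,0,0,0,0,0,0,0,0,0,0,0,0,0,0,0,0,0,0,0,0,0,0,0,0,0,0,0,0],
)

```text
clock: 6.75
eef_pos: [489.5, 328.2, 28.9]
orientation: [0.0, 1.0, 0.001, 0.0]
ft_force: [-0.5, -0.5, 3.6]
gripper_width: 11.7
grasp_force: 30.0
```

```bash
python3 - <<'E'
from h import *
plan([(490,327,140,0),(518,65,140,4.4),(518,65,60,4.4)])
print(status.state()['grasp_force'])
E
```

```text
at [489.5 328.2  28.9] yaw 0.09 t 6.75 F [-0.5 -0.5  3.6] w 11.7
(490, 327, 140, 0) n 3 turn/row [0.0, -0.0, 0.0001] shift [0.0002, 0.0005, -0.0494]
(518, 65, 140, 4.4) n 6 turn/row [0.0, 0.0, -0.002] shift [[0.0062, 0.0582, 0.0], [0.0055, 0.0583, 0.0], [0.0047, 0.0584, 0.0], [0.004, 0.0584, 0.0], [0.0032, 0.0585, 0.0], [0.0025, 0.0585, 0.0]]
(518, 65, 60, 4.4) n 2 turn/row [0.0, 0.0, 0.0] shift [0.0, -0.0, 0.0533]
30.000418424606323
```

>>> apply_moves(
  commands=[0,0,-0.0494,0,0,0,0,0,0,-0.0494,0,0,0,0,0,0,-0.0494,0,0,0,0,0.0045,0.0584,0,0,0,-0.002,0,0.0045,0.0584,0,0,0,-0.002,0,0.0045,0.0584,0,0,0,-0.002,0,0.0045,0.0584,0,0,0,-0.002,0,0.0045,0.0584,0,0,0,-0.002,0,0.0045,0.0584,0,0,0,-0.002,0,0,0,0.02,0,0,0,0],
)

```text
clock: 7.75
eef_pos: [519.9, 60.1, 125.9]
orientation: [0.001, 0.999, 0.035, 0.001]
ft_force: [-0.5, 0.3, -1.4]
gripper_width: 12.0
grasp_force: 30.0
```

```bash
python3 - <<'E'
from h import *
plan([(518,64,49,4.4)])
w=snap('wrist')
for n,X in [('phone edge L',(557,77,28))]: print(px(w,X))
cv2.imwrite('pics/w3.png',w['frame'])
E
```

```text
at [519.9  60.1 125.9] yaw 4.02 t 7.75 F [-0.5  0.3 -1.4] w 12.0
(518, 64, 49, 4.4) n 2 turn/row [0.0002, -0.0002, -0.0005] shift [[-0.0012, -0.0028, 0.0513], [-0.0011, -0.0027, 0.0513]]
[235.56720839 148.86342469]
```

View pics/w3.png

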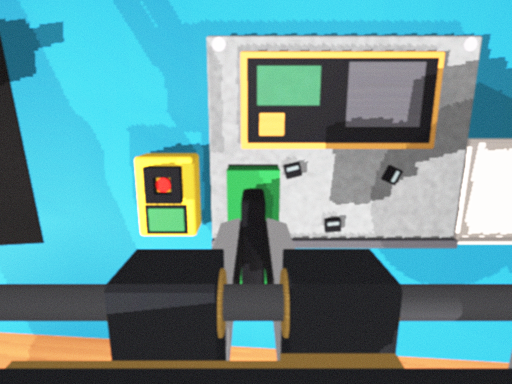

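The held scraper is at (253,190), behind all three chips and between the lip and the phone. The gauge to its left is clear.

>>> apply_moves(
  commands=[-0.0012,-0.0028,0.04,0,0,-0.0005,0,-0.0012,-0.0028,0.04,0,0,-0.0005,0,0,0,0.0226,0,0,0,0,0,0,0,0,0,0,0,0,0,0,0,0,0,0],
)

```text
clock: 8.3
eef_pos: [515.9, 71.3, 47.8]
orientation: [-0.0, 0.999, 0.042, -0.0]
ft_force: [-0.2, 1.3, -0.2]
gripper_width: 11.9
grasp_force: 30.0
```

```bash
python3 - <<'E'
from h import *
plan([(518,64,47,4.4)])
E
```

```text
at [515.9  71.3  47.8] yaw 4.85 t 8.3 F [-0.2  1.3 -0.2] w 11.9
(518, 64, 47, 4.4) n 1 turn/row [-0.0001, 0.0001, 0.0012] shift [[0.002, 0.01, 0.0011]]
```

>>> apply_moves(
  commands=[0.0015,0.005,0.0008,0,0,0.0008,0,0,0.012,0,0,0,0,0,0,0.014,0,0,0,0,0,0,0.016,0,0,0,0,0,0,0.016,0,0,0,0,0,0,0.016,0,0,0,0,0,0,0.016,0,0,0,0,0,0,0.016,0,0,0,0,0,0,0.016,0,0,0,0,0,0,0.016,0,0,0,0,0],
)

```text
clock: 9.3
eef_pos: [525.9, -37.5, 47.4]
orientation: [-0.0, 0.999, 0.039, 0.0]
ft_force: [0.5, 0.5, 0.2]
gripper_width: 11.5
grasp_force: 30.0
```

```bash
python3 - <<'E'
from h import *
plan([(533,-135,47.5,4.4)])
w=snap('wrist')
cv2.imwrite('pics/w4.png',w['frame'])
E
```

```text
at [525.9 -37.5  47.4] yaw 4.48 t 9.3 F [0.5 0.5 0.2] w 11.5
(533, -135, 47.5, 4.4) n 2 turn/row [-0.0, -0.0, 0.0001] shift [-0.0003, 0.0652, -0.0001]
```

View pics/w4.png

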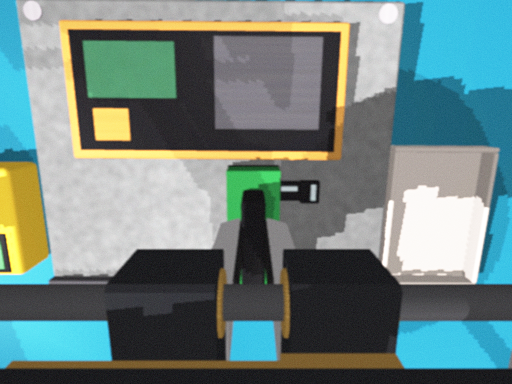

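Two chips are lined up against the scraper's leading face at (300,191), and the third is hidden under the gripper. I'll keep sweeping.

>>> apply_moves(
  commands=[0,0.012,0,0,0,0,0,0,0.012,0,0,0,0,0,0,0.012,0,0,0,0,0,0,0.012,0,0,0,0,0,0,0.012,0,0,0,0,0,0,0.012,0,0,0,0,0,0,0.012,0,0,0,0,0,0,0.012,0,0,0,0,0,0,0.012,0,0,0,0,0,0,0.008,0,0,0,0,0],
)

```text
clock: 10.35
eef_pos: [532.8, -124.2, 47.5]
orientation: [0.0, 0.999, 0.039, 0.0]
ft_force: [-1.2, 0.6, 4.1]
gripper_width: 11.7
grasp_force: 30.0
```

>>> apply_moves(
  commands=[0,0.006,0,0,0,0,0,0,0,0,0,0,0,0,0,0,0,0,0,0,0],
)

```text
clock: 10.65
eef_pos: [533.3, -128.0, 47.8]
orientation: [0.0, 0.999, 0.039, 0.0]
ft_force: [-1.1, -0.3, 5.3]
gripper_width: 11.7
grasp_force: 30.0
```

```bash
python3 - <<'E'
from h import *
plan([(533,-135,47.5,4.4)])
w=snap('wrist')
cv2.imwrite('pics/w5.png',w['frame'])
print([(round(d['p'],2),np.round(d['centre'],1).tolist(),np.round(px(w,d['centre'])).tolist()) for d in vision.pinpoint('chip0',w)[:6]])
E
```

```text
at [ 533.3 -128.    47.8] yaw 4.47 t 10.65 F [-1.1 -0.3  5.3] w 11.7
(533, -135, 47.5, 4.4) n 1 turn/row [0.0, -0.0001, 0.0002] shift [-0.0012, 0.0093, 0.0004]
[(0.57, [551.6, -138.5, 10.2], [271.0, 189.0])]
```

View pics/w5.png

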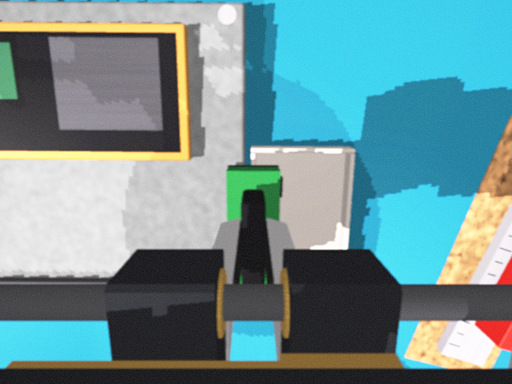

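The scraper is now over the tray's near wall, with a chip just visible at (281,189). I'll push a bit further, then back off and look.

>>> apply_moves(
  commands=[0,0.01,-0.0005,0,0,0,0,0,0.01,0,0,0,0,0,0,0,0,0,0,0,0,0,0,0,0,0,0,0,0,0,-0.03,0,0,0,0,0,0,-0.03,0,0,0,0,0,-0.03,0,0,0,0,0,0,-0.04,-0.01,0,0,0,0,0,0,0,0,0,0,0,0,0,0,0,0,0,0],
)

```text
clock: 11.75
eef_pos: [530.1, -89.7, 100.4]
orientation: [0.0, 0.999, 0.04, 0.0]
ft_force: [0.5, -0.1, -1.1]
gripper_width: 11.9
grasp_force: 30.0
```

```bash
python3 - <<'E'
from h import *
plan([(532.5,-135,47.5,4.4)])
w=snap('wrist')
cv2.imwrite('pics/w6.png',cv2.resize(w['frame'][100:300,130:400],None,fx=2.5,fy=2.5))
print([(round(d['p'],2),np.round(d['centre'],1).tolist(),np.round(px(w,d['centre'])).tolist()) for d in vision.pinpoint('chip0',w)[:6]])
E
```

```text
at [530.1 -89.7 100.4] yaw 4.58 t 11.75 F [ 0.5 -0.1 -1.1] w 11.9
(532.5, -135, 47.5, 4.4) n 2 turn/row [0.0, -0.0, 0.0002] shift [-0.0008, 0.0302, 0.0353]
[(0.84, [555.6, -158.1, 2.5], [337.0, 170.0]), (0.83, [507.4, -149.4, 5.4], [320.0, 225.0]), (0.63, [532.4, -90.8, 74.2], [255.0, 216.0]), (0.62, [552.0, -136.8, 10.7], [313.0, 174.0])]
```

View pics/w6.png

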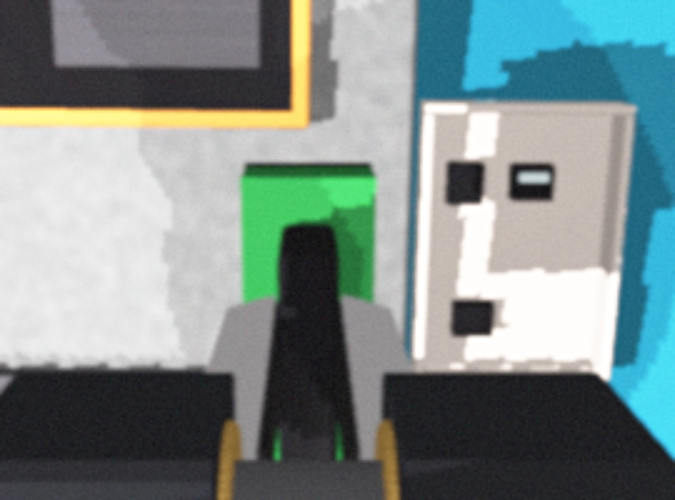

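All three chips are in the tray, at crop (464,182), (531,182) and (472,316). Next I'll put the scraper back on the mat.

```bash
python3 - <<'E'
from h import *
plan([(530,-90,140,4.5),(490,327,140,0),(490,327,31,0)])
E
```

```text
at [529.9 -91.  100. ] yaw 4.46 t 11.85 F [-0.8  0.5 -1.6] w 11.5
(530, -90, 140, 4.5) n 1 turn/row [0.0, 0.0001, -0.0001] shift [0.0003, -0.0013, -0.0533]
(490, 327, 140, 0) n 9 turn/row [0.0, -0.0, 0.0014] shift [[-0.0011, -0.0621, -0.0], [-0.0016, -0.062, -0.0], [-0.0021, -0.062, -0.0], [-0.0027, -0.062, -0.0], [-0.0032, -0.062, -0.0], [-0.0038, -0.0619, -0.0], [-0.0043, -0.0619, -0.0], [-0.0048, -0.0619, -0.0], [-0.0054, -0.0618, -0.0]]
(490, 327, 31, 0) n 3 turn/row [0.0, 0.0, 0.0] shift [0.0, -0.0, 0.0484]
```

>>> apply_moves(
  commands=[0,0,-0.0533,0,0,0,0,-0.0032,-0.062,0,0,0,0.0014,0,-0.0032,-0.062,0,0,0,0.0014,0,-0.0032,-0.062,0,0,0,0.0014,0,-0.0032,-0.062,0,0,0,0.0014,0,-0.0032,-0.062,0,0,0,0.0014,0,-0.0032,-0.062,0,0,0,0.0014,0,-0.0032,-0.062,0,0,0,0.0014,0,-0.0032,-0.062,0,0,0,0.0014,0,-0.0032,-0.062,0,0,0,0.0014,0],
)

```text
clock: 12.85
eef_pos: [490.6, 327.6, 139.9]
orientation: [0.0, 1.0, -0.001, -0.0]
ft_force: [1.4, -0.2, -1.3]
gripper_width: 11.8
grasp_force: 30.0
```

>>> apply_moves(
  commands=[0,0,0.03,0,0,0,0,0,0,0.05,0,0,0,0,0,0,0.05,0,0,0,0,0,0,0.01,0,0,0,0,0,0,0,0,0,0,0,0,0,0,0,0,0,0],
)

```text
clock: 13.45
eef_pos: [491.3, 327.1, 36.7]
orientation: [-0.0, 1.0, -0.001, 0.001]
ft_force: [-0.3, -0.1, -0.4]
gripper_width: 11.8
grasp_force: 30.0
```

```bash
python3 - <<'E'
from h import *
plan([(490,327,29.3,0)])
E
```

```text
at [491.3 327.1  36.7] yaw -0.08 t 13.45 F [-0.3 -0.1 -0.4] w 11.8
(490, 327, 29.3, 0) n 1 turn/row [-0.0001, -0.0002, -0.0002] shift [-0.0018, 0.0001, 0.0098]
```

>>> apply_moves(
  commands=[0,0,0.005,0,0,0,0,0,0,0.0048,0,0,0,0,0,0,0,0,0,0,0,0,0,0,0,0,0,0.4,0,0,0,0,0,0,0.4,0,0,0,0,0,0,0.4,0,0,0,0,0,0,0.4,0,0,-0.02,0,0,0,0.4,0,0,-0.06,0,0,0,0.4,0,0,-0.06,0,0,0,0.6],
)

```text
clock: 14.45
eef_pos: [489.7, 326.6, 134.7]
orientation: [0.0, 1.0, -0.0, -0.001]
ft_force: [0.3, -0.2, 0.4]
gripper_width: 42.5
grasp_force: 0.0
```

>>> apply_moves(
  commands=[0,0,-0.06,0,0,0,1,0,0,0,0,0,0,1,0,0,0,0,0,0,1],
)

```text
clock: 14.75
eef_pos: [490.9, 327.0, 180.0]
orientation: [-0.001, 1.0, -0.0, 0.001]
ft_force: [-0.1, -0.3, -0.2]
gripper_width: 65.9
grasp_force: 0.0
```

```bash
python3 - <<'E'
from h import *
plan([(530,0,180,0),(470,-300,180,-14)])
w=snap('wrist','w7.png')
print([(round(d['p'],2),np.round(d['centre'],1).tolist(),np.round(px(w,d['centre'])).tolist()) for d in vision.pinpoint('scraper',w)[:6]])
E
```

```text
at [490.9 327.  180. ] yaw -0.06 t 14.75 F [-0.1 -0.3 -0.2] w 65.9
(530, 0, 180, 0) n 7 turn/row [-0.0, -0.0001, -0.0] shift [0.0075, 0.0623, -0.0001]
(470, -300, 180, -14) n 7 turn/row [0.0, -0.0, 0.0056] shift [[-0.0114, 0.0571, 0.0], [-0.0094, 0.0575, 0.0], [-0.0074, 0.0578, 0.0], [-0.0054, 0.058, 0.0], [-0.0034, 0.0582, 0.0], [-0.0013, 0.0583, 0.0], [0.0007, 0.0583, 0.0]]
[(0.87, [493.4, 327.8, 1.2], [253.0, 175.0]), (0.58, [512.8, 520.7, 1.2], [73.0, 157.0])]
```

>>> apply_moves(
  commands=[0.0075,0.0623,0,0,0,0,1,0.0075,0.0623,0,0,0,0,1,0.0075,0.0623,0,0,0,0,1,0.0075,0.0623,0,0,0,0,1,0.0075,0.0623,0,0,0,0,1,0.0075,0.0623,0,0,0,0,1,0.0075,0.0623,0,0,0,0,1,-0.0114,0.0571,0,0,0,0.0056,1,-0.0094,0.0575,0,0,0,0.0056,1,-0.0074,0.0578,0,0,0,0.0056,1],
)

```text
clock: 15.85
eef_pos: [502.3, -130.4, 176.8]
orientation: [-0.0, 0.999, -0.054, -0.001]
ft_force: [1.0, -0.1, 0.4]
gripper_width: 94.2
grasp_force: 0.0
```

>>> apply_moves(
  commands=[-0.0054,0.058,0,0,0,0.0056,1,-0.0034,0.0582,0,0,0,0.0056,1,-0.0013,0.0583,0,0,0,0.0056,1,0.0007,0.0583,0,0,0,0.0056,1,0,0,0,0,0,0,1,0,0,0,0,0,0,1],
)

```text
clock: 16.45
eef_pos: [468.0, -300.6, 176.6]
orientation: [-0.001, 0.992, -0.124, -0.001]
ft_force: [0.5, 0.1, -0.0]
gripper_width: 94.0
grasp_force: 0.0
```

```bash
python3 - <<'E'
from h import *
w=snap('wrist','w8.png')
plan([])
for l in ('straightedge','rule_rest'): print([(round(d['p'],2),np.round(d['centre'],1).tolist(),np.round(px(w,d['centre'])).tolist()) for d in vision.pinpoint(l,w)[:3]])
hsv=cv2.cvtColor(w['frame'],cv2.COLOR_BGR2HSV); g=cv2.inRange(hsv,(0,150,80),(6,255,255))|cv2.inRange(hsv,(172,150,80),(180,255,255)); g[250:]=0
c=max(cv2.findContours(g,cv2.RETR_EXTERNAL,cv2.CHAIN_APPROX_NONE)[0],key=cv2.contourArea)
for b in cv2.boxPoints(cv2.minAreaRect(c)): print(b,ray(w,b,36).round(1))
np.savez('w8.npz',**{k:w[k] for k in('camera_matrix','cam_to_world')})
E
```

```text
at [ 468.6 -299.5  176.9] yaw -14.14 t 16.5 F [-0.   0.7 -0.7] w 94.1
[(0.74, [518.4, -314.1, -0.7], [254.0, 128.0])]
[(0.74, [520.9, -310.2, -1.9], [249.0, 126.0])]
[250.  62.] [ 576.7 -325.5   36. ]
[261.  62.] [ 574.2 -335.1   36. ]
[261. 189.] [ 460.5 -306.9   36. ]
[250. 189.] [ 463.2 -296.4   36. ]
```

View pics/w8.png

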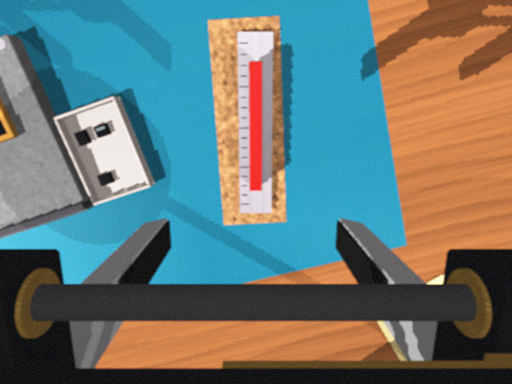

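The straightedge lies on the cork pad, with its red rib from (255,62) to (255,189). The three chips are in the tray, on its near side at (82,135), (101,131) and (108,178).

```bash
python3 - <<'E'
from h import *
plan([(518.6,-316,60,-14.3),(518.6,-316,14,-14.3)])
E
```

```text
at [ 469.2 -298.8  177.4] yaw -14.04 t 16.6 F [1.1 0.6 0.6] w 93.7
(518.6, -316, 60, -14.3) n 3 turn/row [-0.0, 0.0001, 0.0002] shift [0.0232, 0.0021, 0.0521]
(518.6, -316, 14, -14.3) n 1 turn/row [0.0, 0.0, 0.0] shift [0.0, -0.0, 0.0613]
```

>>> apply_moves(
  commands=[0.0232,0.0021,0.0521,0,0,0.0002,0.6,0.0232,0.0021,0.0521,0,0,0.0002,0.5,0.0232,0.0021,0.0521,0,0,0.0002,0.5,0,0,0.035,0,0,0,0.4,0,0,0.0263,0,0,0,0.4,0,0,0,0,0,0,0.3,0,0,0,0,0,0,0,0,0,0,0,0,0,0,0,0,0,0,0,0,0,0,0,0,0,0,0,0],
  squeeze=40,
)

```text
clock: 17.6
eef_pos: [518.9, -317.9, 15.7]
orientation: [0.0, 0.992, -0.125, 0.001]
ft_force: [-0.1, -0.3, -0.6]
gripper_width: 17.7
grasp_force: 0.0
```

>>> apply_moves(
  commands=[0,0,0,0,0,0,0,0,0,0,0,0,0,0,0,0,0,0,0,0,0,0,0,0,0,0,0,0],
)

```text
clock: 18.0
eef_pos: [518.8, -317.7, 15.5]
orientation: [0.0, 0.992, -0.125, 0.0]
ft_force: [-1.8, 1.9, 8.5]
gripper_width: 11.6
grasp_force: 40.0
```

```bash
python3 - <<'E'
from h import *
print(status.state()['grasp_force'])
plan([(518.6,-316,150,-14.3)])
E
```

```text
40.00200033187866
at [ 518.8 -317.7   15.5] yaw -14.37 t 18.0 F [-1.8  1.9  8.5] w 11.6
(518.6, -316, 150, -14.3) n 3 turn/row [0.0, -0.0, -0.0001] shift [-0.0002, -0.0007, -0.0598]
```

```bash
python3 - <<'E'
from h import *
plan([(518.6,-316,140,-14.4),(538,-9,140,-85.9),(538,-9,50,-85.9)])
print(status.state()['q'])
E
```

```text
at [ 518.8 -317.7   15.5] yaw -14.37 t 18.0 F [-1.8  1.9  8.5] w 11.6
(518.6, -316, 140, -14.4) n 3 turn/row [0.0, -0.0, 0.0] shift [-0.0002, -0.0007, -0.0553]
(538, -9, 140, -85.9) n 9 turn/row [0.0, -0.0, 0.0221] shift [[-0.0085, -0.0448, -0.0], [-0.0146, -0.0432, -0.0], [-0.0205, -0.0407, -0.0], [-0.0259, -0.0375, -0.0], [-0.0308, -0.0336, -0.0], [-0.0352, -0.029, -0.0], [-0.0388, -0.0238, -0.0], [-0.0418, -0.0182, -0.0], [-0.0439, -0.0123, -0.0]]
(538, -9, 50, -85.9) n 2 turn/row [0.0, 0.0, 0.0] shift [0.0, -0.0, 0.06]
[ 0.58275345  0.54955612 -0.17987191  1.88924287  0.14301402  0.71418696
 -1.5010254 ]
```

Joint 7 has no room for the −86° turn, so I'll use the +94° one.

```bash
python3 - <<'E'
from h import *
plan([(518.6,-316,140,-14.4),(538,-9,140,94.1),(538,-9,50,94.1)])
E
```

```text
at [ 518.8 -317.7   15.5] yaw -14.37 t 18.0 F [-1.8  1.9  8.5] w 11.6
(518.6, -316, 140, -14.4) n 3 turn/row [0.0, -0.0, 0.0] shift [-0.0002, -0.0007, -0.0553]
(538, -9, 140, 94.1) n 13 turn/row [0.0, 0.0, -0.0232] shift [[-0.0059, -0.031, -0.0], [-0.0013, -0.0315, -0.0], [0.0032, -0.0314, -0.0], [0.0078, -0.0306, -0.0], [0.0121, -0.0291, -0.0], [0.0162, -0.0271, -0.0], [0.02, -0.0244, -0.0], [0.0233, -0.0213, -0.0], [0.0262, -0.0176, -0.0], [0.0284, -0.0137, -0.0], [0.0301, -0.0094, -0.0], [0.0312, -0.0049, -0.0], [0.0315, -0.0003, -0.0]]
(538, -9, 50, 94.1) n 2 turn/row [0.0, 0.0, 0.0] shift [0.0, -0.0, 0.06]
```

>>> apply_moves(
  commands=[0,0,-0.04,0,0,0,0,0,0,-0.0653,0,0,0,0,0,0,-0.0607,0,0,0,0,0,0,0,0,0,0,0,0,0,0,0,0,0,0],
)

```text
clock: 18.5
eef_pos: [518.7, -318.0, 140.1]
orientation: [0.0, 0.992, -0.125, 0.001]
ft_force: [0.1, 0.4, -1.7]
gripper_width: 11.3
grasp_force: 40.0
```

>>> apply_moves(
  commands=[-0.0059,-0.031,0,0,0,-0.0232,0,-0.0013,-0.0315,0,0,0,-0.0232,0,0.0032,-0.0314,0,0,0,-0.0232,0,0.0078,-0.0306,0,0,0,-0.0232,0,0.0121,-0.0291,0,0,0,-0.0232,0,0.0162,-0.0271,0,0,0,-0.0232,0,0.02,-0.0244,0,0,0,-0.0232,0,0.0233,-0.0213,0,0,0,-0.0232,0,0.0262,-0.0176,0,0,0,-0.0232,0,0.0284,-0.0137,0,0,0,-0.0232,0],
)

```text
clock: 19.5
eef_pos: [532.0, -80.4, 137.5]
orientation: [-0.001, 0.822, 0.57, -0.001]
ft_force: [0.1, 0.0, -1.2]
gripper_width: 11.5
grasp_force: 40.0
```

>>> apply_moves(
  commands=[0.0301,-0.0094,0,0,0,-0.0232,0,0.0312,-0.0049,0,0,0,-0.0232,0,0.0315,-0.0003,0,0,0,-0.0232,0,0,0,0,0,0,0,0,0,0,0,0,0,0,0,0,0,0,0,0,0,0],
)

```text
clock: 20.1
eef_pos: [537.0, -11.6, 138.3]
orientation: [-0.001, 0.682, 0.732, -0.001]
ft_force: [0.4, 0.3, -1.1]
gripper_width: 11.9
grasp_force: 40.0
```

```bash
python3 - <<'E'
from h import *
plan([(538,-9,50,94.1)])
w=snap('wrist','w9.png')
np.savez('w9.npz',**{k:w[k] for k in('camera_matrix','cam_to_world')})
E
```

```text
at [537.  -11.6 138.3] yaw 94.05 t 20.1 F [ 0.4  0.3 -1.1] w 11.9
(538, -9, 50, 94.1) n 2 turn/row [-0.0001, -0.0, -0.0001] shift [0.0017, 0.0009, 0.0589]
```

View pics/w9.png

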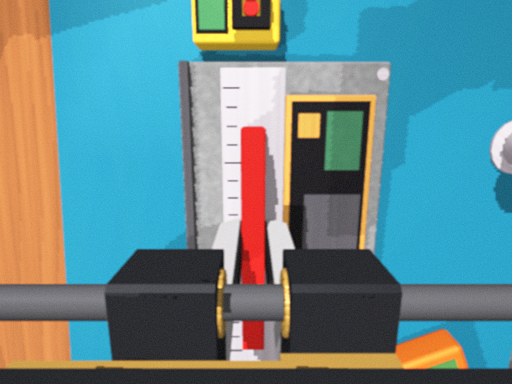

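The rule is held over the lane and roughly parallel to the phone's gold edge at x≈287 px. I'll measure both angles.

```bash
python3 - <<'E'
from h import *
f=np.load('w9.npz'); im=cv2.imread('pics/w9.png'); hsv=cv2.cvtColor(im,cv2.COLOR_BGR2HSV)
gold=cv2.inRange(hsv,(12,110,110),(30,255,255)); red=cv2.inRange(hsv,(0,150,80),(6,255,255))|cv2.inRange(hsv,(172,150,80),(180,255,255))
def fit(m,r0,r1,x0,x1,z,side):
    c=[]
    for y in range(r0,r1):
        xs=np.where(m[y,x0:x1])[0]
        if len(xs): c.append(ray(f,(x0+(xs.min()-.5 if side=='l' else xs.max()+.5),y),z)[:2])
    c=np.array(c); k=np.polyfit(c[:,1],c[:,0],1); r=c[:,0]-np.polyval(k,c[:,1]); g=abs(r)<.8; k=np.polyfit(c[g,1],c[g,0],1)
    print(side,len(c),'x(y=-7)',np.polyval(k,-7).round(2),'yaw',-np.degrees(np.arctan(k[0])).round(2),'y range',c[:,1].min().round(1),c[:,1].max().round(1),r.std().round(2))
fit(gold,102,240,278,300,28,'l')
zr=138.3-15.5+2+34
fit(red,135,240,235,275,zr,'l'); fit(red,135,240,235,275,zr,'r')
# phone top end (y)
ys=[np.where(gold[85:115,x])[0].min()+85 for x in range(300,370,5)]; print('phone +y end',ray(f,(335,np.mean(ys)-.5),28).round(1))
# white rule edges at z
zb=138.3-15.5+2+8
g=cv2.cvtColor(im,cv2.COLOR_BGR2GRAY).astype(float)
for y in (75,120,160): print(y,g[y,210:235].astype(int).tolist(),g[y,276:296].astype(int).tolist())
E
```

```text
l 124 x(y=-7) 563.03 yaw 4.24 y range -40.7 66.7 0.69
l 105 x(y=-7) 530.23 yaw 3.47 y range -7.2 44.3 0.22
r 105 x(y=-7) 542.31 yaw 4.79 y range -6.4 45.2 0.2
phone +y end [598.5  75.7  28. ]
75 [175, 172, 178, 177, 176, 179, 182, 181, 183, 189, 213, 238, 244, 245, 242, 245, 244, 244, 244, 244, 243, 243, 244, 244, 243] [240, 238, 232, 228, 227, 230, 230, 231, 227, 206, 187, 178, 178, 174, 179, 178, 178, 182, 177, 175]
120 [185, 186, 184, 177, 181, 181, 180, 181, 180, 179, 194, 223, 237, 243, 242, 242, 244, 243, 243, 244, 242, 243, 244, 242, 242] [227, 225, 223, 226, 224, 228, 225, 220, 209, 193, 207, 214, 215, 217, 211, 167, 89, 41, 35, 38]
160 [181, 189, 186, 193, 187, 188, 190, 190, 178, 184, 187, 199, 225, 239, 239, 242, 245, 243, 245, 242, 243, 243, 242, 242, 242] [220, 220, 221, 223, 222, 224, 215, 202, 198, 203, 214, 217, 216, 207, 170, 81, 37, 34, 41, 36]
```

>>> apply_moves(
  commands=[0.0017,0.0009,0.05,0,0,0,0,0.0017,0.0009,0.05,0,0,0,0,0,0,0.03,0,0,0,0,0,0,0,0,0,0,0,0,0,0,0,0,0,0],
)

```text
clock: 20.65
eef_pos: [538.8, -8.3, 42.1]
orientation: [-0.0, 0.681, 0.732, -0.0]
ft_force: [0.2, 0.5, -1.1]
gripper_width: 11.6
grasp_force: 40.0
```

```bash
python3 - <<'E'
from h import *
plan([(539,-8,33.5,94.2)])
E
```

```text
at [538.8  -8.3  42.1] yaw 94.14 t 20.65 F [ 0.2  0.5 -1.1] w 11.6
(539, -8, 33.5, 94.2) n 1 turn/row [-0.0001, -0.0, -0.0002] shift [0.0003, 0.0003, 0.0114]
```

>>> apply_moves(
  commands=[0,0,0.006,0,0,0,0,0,0,0.0037,0,0,0,0,0,0,0.001,0,0,0,0,0,0,0,0,0,0,0,0,0,0,0,0,0,0],
)

```text
clock: 21.15
eef_pos: [538.9, -8.0, 34.0]
orientation: [0.0, 0.681, 0.732, 0.0]
ft_force: [0.0, -0.5, -0.8]
gripper_width: 11.4
grasp_force: 40.0
```

>>> apply_moves(
  commands=[0,0.004,0,0,0,0,0,0,0.002,0,0,0,0,0,0,0,0,0,0,0,0],
)

```text
clock: 21.45
eef_pos: [543.6, -7.6, 33.7]
orientation: [0.0, 0.681, 0.733, 0.0]
ft_force: [0.1, -0.2, -1.8]
gripper_width: 12.0
grasp_force: 40.0
```

>>> apply_moves(
  commands=[0,0.001,0,0,0,0,0,0,0.001,0,0,0,0,0,0,0,0,0,0,0,0],
)

```text
clock: 21.75
eef_pos: [544.8, -7.5, 33.7]
orientation: [-0.0, 0.681, 0.733, 0.0]
ft_force: [-0.2, -0.4, -1.9]
gripper_width: 11.6
grasp_force: 40.0
```

>>> apply_moves(
  commands=[0,0.001,0,0,0,0,0,0,0,0,0,0,0,0],
)

```text
clock: 21.95
eef_pos: [545.5, -7.5, 33.7]
orientation: [0.0, 0.681, 0.733, 0.0]
ft_force: [0.4, -0.2, -0.7]
gripper_width: 11.7
grasp_force: 40.0
```

>>> apply_moves(
  commands=[0,0.001,0,0,0,0,0,0,0,0,0,0,0,0],
)

```text
clock: 22.15
eef_pos: [546.3, -7.4, 33.7]
orientation: [0.0, 0.681, 0.733, 0.0]
ft_force: [-0.4, 0.2, -1.5]
gripper_width: 11.8
grasp_force: 40.0
```

>>> apply_moves(
  commands=[0,0.001,0,0,0,0,0,0,0,0,0,0,0,0],
)

```text
clock: 22.35
eef_pos: [546.8, -7.4, 33.6]
orientation: [-0.0, 0.681, 0.733, -0.0]
ft_force: [-0.7, 0.4, -1.6]
gripper_width: 11.7
grasp_force: 40.0
```

>>> apply_moves(
  commands=[0,0.001,0,0,0,0,0,0,0,0,0,0,0,0],
)

```text
clock: 22.55
eef_pos: [546.9, -7.4, 33.5]
orientation: [-0.001, 0.681, 0.733, -0.001]
ft_force: [-6.8, -0.9, 2.6]
gripper_width: 11.5
grasp_force: 40.0
```

>>> apply_moves(
  commands=[0,0.001,0,0,0,0,0,0,0,0,0,0,0,0],
)

```text
clock: 22.75
eef_pos: [546.9, -7.4, 33.5]
orientation: [-0.001, 0.681, 0.733, -0.001]
ft_force: [-10.5, -0.2, 8.8]
gripper_width: 11.7
grasp_force: 40.0
```

```bash
python3 - <<'E'
from h import *
plan([])
E
```

```text
at [546.9  -7.4  33.5] yaw 94.2 t 22.75 F [-10.5  -0.2   8.8] w 11.7
```

Contact at x=546.9, with −10 N against the edge and +9 N from the plate. I'll ease off, release and lift.

>>> apply_moves(
  commands=[0,-0.0006,0,0,0,0,0,0,0,0,0,0,0,0,0,0,0,0,0,0,0.35,0,0,0,0,0,0,0.35,0,0,0,0,0,0,0.35,0,0,0,0,0,0,0.35,0,0,-0.01,0,0,0,0.35,0,0,-0.06,0,0,0,0.35,0,0,-0.06,0,0,0,0.35,0,0,-0.06,0,0,0,0.6],
)

```text
clock: 23.75
eef_pos: [547.7, -7.0, 178.3]
orientation: [-0.0, 0.681, 0.733, 0.0]
ft_force: [0.2, -0.3, -0.8]
gripper_width: 37.8
grasp_force: 0.0
```

>>> apply_moves(
  commands=[0,0,0,0,0,0,1,0,0,0,0,0,0,1],
)

```text
clock: 23.95
eef_pos: [548.5, -7.5, 177.6]
orientation: [0.001, 0.681, 0.732, 0.001]
ft_force: [0.2, 0.6, -0.8]
gripper_width: 53.2
grasp_force: 0.0
```

```bash
python3 - <<'E'
from h import *
plan([(570,170,200,0),(560,325,190,0)])
w=snap('wrist','w10.png')
print('q',status.state()['q'][6])
for l in ('straightedge','phone_edge','button_top'): print(l,[(round(d['p'],2),np.round(d['centre'],1).tolist()) for d in vision.pinpoint(l,w)[:2]])
np.savez('w10.npz',**{k:w[k] for k in('camera_matrix','cam_to_world')})
cv2.imwrite('pics/w10c.png',cv2.resize(w['frame'][0:300,130:400],None,fx=2,fy=2))
E
```

```text
at [548.5  -7.5 177.6] yaw 94.18 t 23.95 F [ 0.2  0.6 -0.8] w 53.2
(570, 170, 200, 0) n 12 turn/row [0.0, -0.0, 0.0218] shift [[0.0195, 0.0038, -0.0025], [0.0198, 0.0011, -0.0025], [0.0198, -0.0016, -0.0025], [0.0194, -0.0043, -0.0025], [0.0186, -0.0069, -0.0025], [0.0175, -0.0094, -0.0025], [0.0161, -0.0117, -0.0025], [0.0143, -0.0138, -0.0025], [0.0123, -0.0156, -0.0025], [0.0101, -0.0171, -0.0025], [0.0076, -0.0183, -0.0025], [0.0051, -0.0192, -0.0025]]
(560, 325, 190, 0) n 4 turn/row [0.0, 0.0, 0.0] shift [-0.0033, -0.0517, 0.0033]
q -0.2574952039118884
straightedge [(0.87, [541.6, -3.5, 13.6])]
phone_edge [(0.63, [562.0, -7.8, 15.4])]
button_top [(0.44, [527.3, 135.0, 35.8])]
```

View pics/w10c.png

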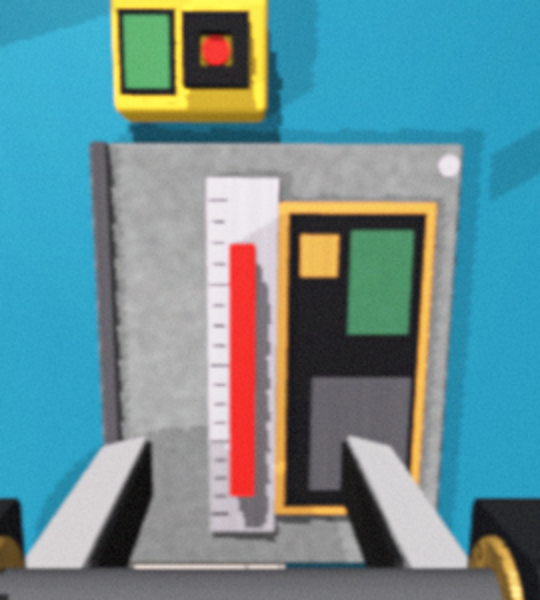

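The straightedge lies flush: its right edge touches the gold frame along its full length, crop (278,180) to (275,530). The red button is at crop (215,50). Next is the stylus.

>>> apply_moves(
  commands=[0.0195,0.0038,-0.0025,0,0,0.0218,1,0.0198,0.0011,-0.0025,0,0,0.0218,1,0.0198,-0.0016,-0.0025,0,0,0.0218,1,0.0194,-0.0043,-0.0025,0,0,0.0218,1,0.0186,-0.0069,-0.0025,0,0,0.0218,1,0.0175,-0.0094,-0.0025,0,0,0.0218,1,0.0161,-0.0117,-0.0025,0,0,0.0218,1,0.0143,-0.0138,-0.0025,0,0,0.0218,1,0.0123,-0.0156,-0.0025,0,0,0.0218,1,0.0101,-0.0171,-0.0025,0,0,0.0218,1],
)

```text
clock: 25.15
eef_pos: [565.3, 141.2, 193.9]
orientation: [-0.0, 0.991, 0.134, -0.001]
ft_force: [-0.3, 0.2, 0.3]
gripper_width: 94.3
grasp_force: 0.0
```

>>> apply_moves(
  commands=[0.0076,-0.0183,-0.0025,0,0,0.0218,1,0.0051,-0.0192,-0.0025,0,0,0.0218,1,-0.007,-0.0517,0.0033,0,0,0,1,-0.007,-0.0517,0.0033,0,0,0,1,-0.007,-0.0517,0.0033,0,0,0,1,-0.007,-0.0517,0.0033,0,0,0,1,0,0,0,0,0,0,1,0,0,0,0,0,0,1],
)

```text
clock: 25.95
eef_pos: [547.3, 326.1, 187.4]
orientation: [0.0, 1.0, 0.001, -0.001]
ft_force: [-0.5, -0.6, 0.6]
gripper_width: 93.9
grasp_force: 0.0
```

```bash
python3 - <<'E'
from h import *
w=snap('wrist','w11.png')
plan([])
for l in ('stylus','holder'): print(l,[(round(d['p'],2),np.round(d['centre'],1).tolist()) for d in vision.pinpoint(l,w)[:2]])
np.savez('w11.npz',**{k:w[k] for k in('camera_matrix','cam_to_world')})
X=px(w,(610,325.5,60)).astype(int); print(X)
x0,y0=X-60; x0=max(x0,0);y0=max(y0,0); print(x0,y0)
cv2.imwrite('pics/w11c.png',cv2.resize(w['frame'][y0:y0+120,x0:x0+120],None,fx=4,fy=4,interpolation=cv2.INTER_CUBIC))
E
```

```text
at [548.  324.8 187.7] yaw 0.05 t 26.0 F [ 0.2 -0.5  0.1] w 94.0
stylus [(0.96, [615.2, 324.5, 48.4])]
holder [(0.56, [611.5, 325.3, 2.1])]
[253 117]
193 57
```

View pics/w11c.png

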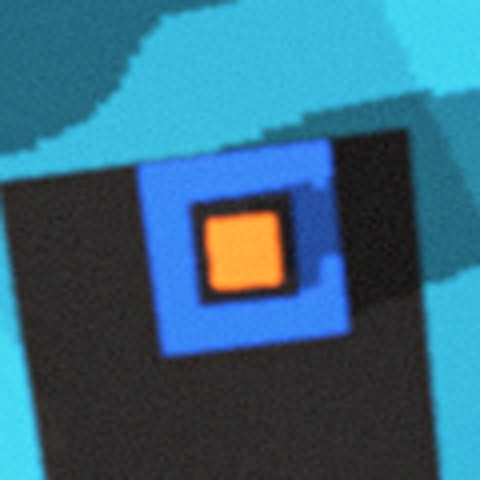

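Viewed from above, the orange handle is at crop (243,250), in its black collar on the blue holder and turned by about 5°.

```bash
python3 - <<'E'
from h import *
f=np.load('w11.npz'); im=cv2.imread('pics/w11.png'); hsv=cv2.cvtColor(im,cv2.COLOR_BGR2HSV)
def rect(m,z):
    m[:57]=0;m[160:]=0;m[:,:193]=0;m[:,313:]=0
    c=max(cv2.findContours(m,cv2.RETR_EXTERNAL,cv2.CHAIN_APPROX_NONE)[0],key=cv2.contourArea)
    w=np.array([ray(f,q[0],z)[:2] for q in c],np.float32); return cv2.minAreaRect(w)
print('handle',rect(cv2.inRange(hsv,(5,120,120),(22,255,255)),87))
print('holder',rect(cv2.morphologyEx(cv2.inRange(hsv,(104,130,60),(125,255,255)),cv2.MORPH_CLOSE,np.ones((25,25))),47))
plan([(612,325,120,5),(612,325,62,5)])
E
```

```text
handle ((608.695068359375, 325.74017333984375), (15.179398536682129, 15.539200782775879), 0.5585274696350098)
holder ((608.582275390625, 325.4146423339844), (45.743804931640625, 46.391990661621094), 7.431252479553223)
at [548.6 323.9 188.3] yaw -0.05 t 26.1 F [-0.   0.2 -0.7] w 93.7
(612, 325, 120, 5) n 2 turn/row [0.0001, 0.0, -0.007] shift [[0.0423, -0.0008, 0.0455], [0.0423, 0.0011, 0.0455]]
(612, 325, 62, 5) n 2 turn/row [0.0, 0.0, 0.0] shift [0.0, -0.0, 0.0387]
```

```bash
python3 - <<'E'
from h import *
plan([(608.7,325.6,120,6),(608.7,325.6,60,6)])
E
```

```text
at [548.6 323.9 188.3] yaw -0.05 t 26.1 F [-0.   0.2 -0.7] w 93.7
(608.7, 325.6, 120, 6) n 2 turn/row [0.0001, 0.0, -0.0084] shift [[0.0401, -0.0012, 0.0455], [0.0401, 0.001, 0.0455]]
(608.7, 325.6, 60, 6) n 2 turn/row [0.0, 0.0, 0.0] shift [0.0, -0.0, 0.04]
```

>>> apply_moves(
  commands=[0.0401,-0.0012,0.0455,0,0,-0.0084,0.6,0.0401,0.001,0.0455,0,0,-0.0084,0.5,0,0,0,0,0,0,0.5,0,0,0.03,0,0,0,0.5,0,0,0.03,0,0,0,0.5,0,0,0.02,0,0,0,0.4,0,0,0,0,0,0,0.4],
)

```text
clock: 26.8
eef_pos: [607.6, 325.8, 59.1]
orientation: [0.001, 0.999, 0.053, -0.001]
ft_force: [-0.8, 0.0, -0.3]
gripper_width: 41.7
grasp_force: 0.0
```

```bash
python3 - <<'E'
from h import *
plan([(608.7,325.6,60,6)])
E
```

```text
at [607.6 325.8  59.1] yaw 6.02 t 26.8 F [-0.8  0.  -0.3] w 41.7
(608.7, 325.6, 60, 6) n 1 turn/row [0.0002, 0.0004, 0.0001] shift [0.0015, 0.0004, -0.0013]
```

>>> apply_moves(
  commands=[0,0,0,0,0,0,0,0,0,0,0,0,0,0,0,0,0,0,0,0,0,0,0,0,0,0,0,0,0,0,0,0,0,0,0,0,0,0,0,0,0,0,0,0,0,0,0,0,0,0,0,0,0,0,0,0],
  squeeze=30,
)

```text
clock: 27.6
eef_pos: [608.9, 327.2, 61.6]
orientation: [-0.0, 0.999, 0.053, 0.001]
ft_force: [-0.8, -1.4, 6.7]
gripper_width: 13.8
grasp_force: 30.0
```

```bash
python3 - <<'E'
from h import *
plan([(608.0,325.6,150,6)])
E
```

```text
at [608.9 327.2  61.6] yaw 6.06 t 27.6 F [-0.8 -1.4  6.7] w 13.8
(608.0, 325.6, 150, 6) n 2 turn/row [-0.0, -0.0001, 0.0001] shift [-0.0007, 0.001, -0.0589]
```

>>> apply_moves(
  commands=[0,0,-0.02,0,0,0,0,0,0,-0.05,0,0,0,0,0,0,-0.05,0,0,0,0,0,0,0,0,0,0,0,0,0,0,0,0,0,0],
)

```text
clock: 28.1
eef_pos: [608.9, 327.3, 152.3]
orientation: [-0.0, 0.999, 0.053, 0.001]
ft_force: [0.3, -0.4, -0.8]
gripper_width: 13.8
grasp_force: 30.0
```

```bash
python3 - <<'E'
from h import *
for n,box in (('w1',(60,120,125,185)),('w9',(225,275,0,30)),('w10',(220,260,10,40)),('w2',(455,495,120,160))):
    f=np.load(n+'.npz'); im=cv2.imread(f'pics/{n}.png'); hsv=cv2.cvtColor(im,cv2.COLOR_BGR2HSV)
    m=cv2.inRange(hsv,(0,150,80),(6,255,255))|cv2.inRange(hsv,(172,150,80),(180,255,255))
    M=np.zeros_like(m);M[box[2]:box[3],box[0]:box[1]]=m[box[2]:box[3],box[0]:box[1]]
    ys,xs=np.nonzero(M); print(n,len(xs),ray(f,(xs.mean(),ys.mean()),36).round(1))
w=snap('wrist'); ys=vision.pinpoint('stylus_tip',w); print([(d['p'],np.round(d['centre'],1)) for d in ys[:2]])
s=snap('side','s2.png'); print([(d['p'],np.round(d['centre'],1)) for d in vision.pinpoint('stylus_tip',s)[:2]])
plan([(526,136,150,6)])
E
```

```text
w1 163 [524.2 134.6  36. ]
w9 208 [524.2 134.1  36. ]
w10 164 [524.1 134.6  36. ]
w2 168 [524.3 135.2  36. ]
[]
[(0.62, array([612.4, 323.4, 100.7]))]
at [607.9 326.6 149.5] yaw 6.08 t 28.3 F [ 0.2 -0.6 -0.2] w 13.7
(526, 136, 150, 6) n 5 turn/row [0.0, 0.0, 0.0] shift [-0.0271, 0.0482, -0.0001]
```

>>> apply_moves(
  commands=[-0.0274,0.0483,0,0,0,0,0,-0.0274,0.0483,0,0,0,0,0,-0.0274,0.0483,0,0,0,0,0,-0.0274,0.0483,0,0,0,0,0,-0.0274,0.0483,0,0,0,0,0,0,0,0.03,0,0,0,0,0,0,0.03,0,0,0,0,0,0,0,0,0,0,0,0,0,0,0,0,0,0],
)

```text
clock: 29.2
eef_pos: [525.1, 136.3, 105.4]
orientation: [-0.0, 0.999, 0.053, -0.001]
ft_force: [-1.3, -0.9, -0.0]
gripper_width: 13.7
grasp_force: 30.0
```

```bash
python3 - <<'E'
from h import *
plan([(524.3,135.2,92,6)])
s=snap('side','s3.png'); print([(d['p'],np.round(d['centre'],1)) for d in vision.pinpoint('stylus_tip',s)[:2]])
print(px(s,(524.2,134.6,36)))
x,y=px(s,(524,135,60)).astype(int); cv2.imwrite('pics/s3c.png',cv2.resize(s['frame'][y-50:y+50,x-60:x+60],None,fx=6,fy=6,interpolation=cv2.INTER_CUBIC)); print(x-60,y-50)
E
```

```text
at [525.1 136.3 105.4] yaw 6.1 t 29.2 F [-1.3 -0.9 -0. ] w 13.7
(524.3, 135.2, 92, 6) n 1 turn/row [-0.0, 0.0002, 0.0003] shift [-0.0012, 0.0013, 0.0179]
[(0.48, array([528.1, 132.6,  55.9])), (0.24, array([ 7.825e+02,  4.130e+01, -2.000e-01]))]
[247.06399719 210.83720139]
187 154
```

View pics/s3c.png

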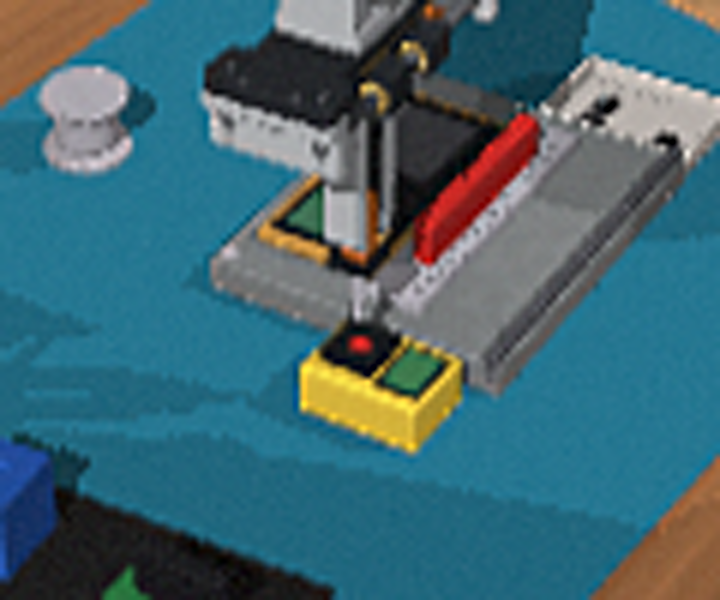

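The pin hangs right above the red button, crop (361,343), and the rule is still flush against the frame. Pressing now.

>>> apply_moves(
  commands=[-0.0006,0.0008,0.0133,0,0,0,0,0,0,0,0,0,0,0,0,0,0.008,0,0,0,0,0,0,0,0,0,0,0,0,0,0,0,0,0,0],
)

```text
clock: 29.8
eef_pos: [525.0, 135.4, 89.5]
orientation: [-0.0, 0.999, 0.053, -0.0]
ft_force: [-0.1, -0.2, -0.4]
gripper_width: 13.6
grasp_force: 30.0
```

>>> apply_moves(
  commands=[0,0,0.003,0,0,0,0,0,0,0,0,0,0,0,0,0,0,0,0,0,0],
)

```text
clock: 30.1
eef_pos: [525.0, 135.4, 87.3]
orientation: [-0.0, 0.999, 0.053, 0.0]
ft_force: [0.6, -0.3, 0.5]
gripper_width: 13.9
grasp_force: 30.0
```

>>> apply_moves(
  commands=[0,0,0.002,0,0,0,0,0,0,0,0,0,0,0,0,0,0,0,0,0,0],
)

```text
clock: 30.4
eef_pos: [525.0, 135.4, 85.8]
orientation: [-0.0, 0.999, 0.053, -0.0]
ft_force: [0.3, -0.4, -0.8]
gripper_width: 13.6
grasp_force: 30.0
```

>>> apply_moves(
  commands=[0,0,0.0027,0,0,0,0,0,0,0,0,0,0,0,0,0,0,0,0,0,0],
)

```text
clock: 30.7
eef_pos: [525.2, 135.4, 83.9]
orientation: [-0.0, 0.999, 0.053, 0.0]
ft_force: [-1.0, -0.0, 3.0]
gripper_width: 13.6
grasp_force: 30.0
```

>>> apply_moves(
  commands=[0,0,0.002,0,0,0,0,0,0,0,0,0,0,0,0,0,0,0,0,0,0],
)

```text
clock: 31.0
eef_pos: [525.1, 135.4, 82.3]
orientation: [-0.0, 0.999, 0.053, 0.0]
ft_force: [-0.7, -0.7, 3.8]
gripper_width: 13.7
grasp_force: 30.0
```

>>> apply_moves(
  commands=[0,0,0.002,0,0,0,0,0,0,0,0,0,0,0,0,0,0,0,0,0,0],
)

```text
clock: 31.3
eef_pos: [525.3, 135.4, 81.1]
orientation: [-0.0, 0.999, 0.053, 0.0]
ft_force: [-1.2, -0.9, 9.5]
gripper_width: 13.6
grasp_force: 30.0
```

>>> apply_moves(
  commands=[0,0,0.002,0,0,0,0,0,0,0,0,0,0,0,0,0,0,0,0,0,0,0,0,0,0,0,0,0],
)

```text
clock: 31.7
eef_pos: [525.8, 135.6, 80.5]
orientation: [-0.0, 0.999, 0.053, 0.001]
ft_force: [-4.5, -2.0, 23.6]
gripper_width: 14.0
grasp_force: 30.0
```

The button has bottomed out at 23 N. I'll retract and return the stylus.

>>> apply_moves(
  commands=[0,0,-0.01,0,0,0,0,0,0,-0.04,0,0,0,0,0,0,-0.045,0,0,0,0,0,0,0,0,0,0,0,0,0,0,0,0,0,0],
)

```text
clock: 32.2
eef_pos: [525.2, 135.2, 150.7]
orientation: [0.0, 0.999, 0.053, 0.0]
ft_force: [-0.2, -0.3, -1.1]
gripper_width: 13.8
grasp_force: 30.0
```

```bash
python3 - <<'E'
from h import *
w=snap('wrist')
plan([(608.7,327,150,6.05)])
E
```

```text
at [524.6 135.1 149.9] yaw 6.06 t 32.25 F [-0.8  0.3  0.4] w 13.7
(608.7, 327, 150, 6.05) n 5 turn/row [0.0, 0.0, 0.0] shift [0.0277, -0.0485, -0.0001]
```

>>> apply_moves(
  commands=[0.0277,-0.0485,0,0,0,0,0,0.0277,-0.0485,0,0,0,0,0,0.0277,-0.0485,0,0,0,0,0,0.0277,-0.0485,0,0,0,0,0,0.0277,-0.0485,0,0,0,0,0,0,0,0.03,0,0,0,0,0,0,0.01,0,0,0,0,0,0,0,0,0,0,0,0,0,0,0,0,0,0],
)

```text
clock: 33.15
eef_pos: [609.0, 326.1, 120.5]
orientation: [0.0, 0.999, 0.052, -0.0]
ft_force: [0.7, -0.9, -0.9]
gripper_width: 13.6
grasp_force: 30.0
```

```bash
python3 - <<'E'
from h import *
for _ in range(3): plan([(608.9,327.1,100,6.05)]); snap('wrist')
E
```

```text
at [609.  326.1 120.5] yaw 6.01 t 33.15 F [ 0.7 -0.9 -0.9] w 13.6
(608.9, 327.1, 100, 6.05) n 1 turn/row [0.0001, 0.0001, -0.0001] shift [-0.0, -0.0014, 0.0273]
at [609.4 326.3 121.1] yaw 6.01 t 33.2 F [-0.2 -0.2 -0.1] w 13.8
(608.9, 327.1, 100, 6.05) n 1 turn/row [0.0, -0.0001, -0.0001] shift [-0.0005, -0.0012, 0.0281]
at [609.5 326.5 121.4] yaw 6.02 t 33.25 F [ 0.1 -0.3 -0.9] w 13.9
(608.9, 327.1, 100, 6.05) n 1 turn/row [-0.0, -0.0001, -0.0001] shift [-0.0007, -0.0009, 0.0285]
```

>>> apply_moves(
  commands=[-0.0005,-0.0009,0.015,0,0,0,0,0,0,0.015,0,0,0,0,0,0,0.008,0,0,0,0,0,0,0,0,0,0,0,0,0,0,0,0,0,0],
)

```text
clock: 33.8
eef_pos: [608.5, 327.9, 91.8]
orientation: [0.0, 0.999, 0.053, -0.0]
ft_force: [0.3, -0.1, 0.3]
gripper_width: 13.9
grasp_force: 30.0
```

>>> apply_moves(
  commands=[0,0,0.01,0,0,0,0,0,0,0.01,0,0,0,0,0,0,0,0,0,0,0],
)

```text
clock: 34.1
eef_pos: [608.2, 327.3, 75.8]
orientation: [0.0, 0.999, 0.053, -0.001]
ft_force: [0.2, 0.2, -0.7]
gripper_width: 13.6
grasp_force: 30.0
```

>>> apply_moves(
  commands=[0,0,0.01,0,0,0,0,0,0,0.005,0,0,0,0,0,0,0,0,0,0,0,0,0,0,0,0,0,0],
)

```text
clock: 34.5
eef_pos: [608.4, 327.5, 65.4]
orientation: [0.0, 0.999, 0.053, -0.0]
ft_force: [-0.1, -2.9, -2.2]
gripper_width: 13.8
grasp_force: 30.0
```

>>> apply_moves(
  commands=[0,0,0.002,0,0,0,0,0,0,0,0,0,0,0,0,0,0,0,0,0,0],
)

```text
clock: 34.8
eef_pos: [608.8, 327.6, 64.4]
orientation: [0.0, 0.999, 0.053, 0.0]
ft_force: [1.0, -4.4, 0.5]
gripper_width: 13.8
grasp_force: 30.0
```

>>> apply_moves(
  commands=[0,0.001,0.002,0,0,0,0,0,0,0,0,0,0,0,0,0,0,0,0,0,0],
)

```text
clock: 35.1
eef_pos: [608.7, 327.4, 62.8]
orientation: [-0.0, 0.999, 0.053, 0.0]
ft_force: [1.1, -0.2, -0.5]
gripper_width: 14.3
grasp_force: 30.0
```

>>> apply_moves(
  commands=[0,0,0.002,0,0,0,0,0,0,0,0,0,0,0,0,0,0,0,0,0,0],
)

```text
clock: 35.4
eef_pos: [608.8, 327.4, 61.5]
orientation: [-0.0, 0.999, 0.053, 0.0]
ft_force: [-0.6, -0.2, 3.4]
gripper_width: 13.8
grasp_force: 30.0
```

>>> apply_moves(
  commands=[0,0,0.001,0,0,0,0,0,0,0,0,0,0,0,0,0,0,0,0,0,0.4,0,0,0,0,0,0,0.4,0,0,0,0,0,0,0.4,0,0,0,0,0,0,0.4,0,0,-0.02,0,0,0,0.4,0,0,-0.06,0,0,0,0.5,0,0,-0.06,0,0,0,0.6,-0.03,0,-0.03,0,0,0,1],
)

```text
clock: 36.4
eef_pos: [588.9, 325.4, 192.9]
orientation: [-0.001, 0.999, 0.052, 0.002]
ft_force: [-0.0, -0.1, 0.1]
gripper_width: 58.3
grasp_force: 0.0
```

>>> apply_moves(
  commands=[-0.055,0,0,0,0,0.01,1,0,0,0,0,0,0,1,0,0,0,0,0,0,1],
)

```text
clock: 36.7
eef_pos: [545.2, 320.5, 189.6]
orientation: [-0.0, 1.0, 0.022, 0.001]
ft_force: [0.1, -0.1, 0.0]
gripper_width: 82.3
grasp_force: 0.0
```

```bash
python3 - <<'E'
from h import *
w=snap('wrist','w12.png')
s=snap('side','s4.png')
print([(d['p'],np.round(d['centre'],1)) for p in (w,s) for d in vision.pinpoint('stylus',p)[:1]], [(d['p'],np.round(d['centre'],1)) for p in (w,s) for d in vision.pinpoint('scraper',p)[:3]])
hsv=cv2.cvtColor(w['frame'],cv2.COLOR_BGR2HSV); m=cv2.inRange(hsv,(5,120,120),(22,255,255)); 
x,y=px(w,(609,326,87)).astype(int); print(x,y); k=np.zeros_like(m); k[max(y-25,0):y+25,x-25:x+25]=m[max(y-25,0):y+25,x-25:x+25]
c=max(cv2.findContours(k,cv2.RETR_EXTERNAL,cv2.CHAIN_APPROX_NONE)[0],key=cv2.contourArea)
print(cv2.minAreaRect(np.array([ray(w,q[0],89)[:2] for q in c],np.float32)))
a=cv2.resize(w['frame'][max(y-60,0):max(y-60,0)+150,x-75:x+75],(400,400))
X=px(s,(608,326,60)).astype(int); b=cv2.resize(s['frame'][X[1]-40:X[1]+60,X[0]-40:X[0]+60],(400,400))
cv2.imwrite('pics/c12.png',np.hstack([a,b]))
plan([(548,0,180,94.2)])
E
```

```text
[(0.86, array([610.9, 325.8,  48.4])), (0.66, array([606.3, 324.9,  47.8]))] [(0.91, array([510.6, 521.3,   3.1])), (0.56, array([495.4, 326.2,  -0.8])), (0.74, array([230.3, 294. ,   0.4])), (0.56, array([490.9, 326.7,   8. ])), (0.47, array([509.1, 527.1,   1.9]))]
249 116
((608.1798095703125, 327.60931396484375), (15.164116859436035, 15.459426879882812), 7.295726299285889)
at [545.8 320.3 187.7] yaw 2.45 t 37.0 F [0.  0.4 0.2] w 94.2
(548, 0, 180, 94.2) n 11 turn/row [-0.0, 0.0, -0.0232] shift [[-0.0014, 0.0388, 0.0009], [-0.007, 0.0382, 0.0009], [-0.0125, 0.0368, 0.0009], [-0.0177, 0.0346, 0.0009], [-0.0225, 0.0316, 0.0009], [-0.0269, 0.028, 0.0009], [-0.0306, 0.0238, 0.0009], [-0.0338, 0.0192, 0.0009], [-0.0362, 0.0141, 0.0009], [-0.0378, 0.0087, 0.0009], [-0.0387, 0.0031, 0.0009]]
```

View pics/c12.png

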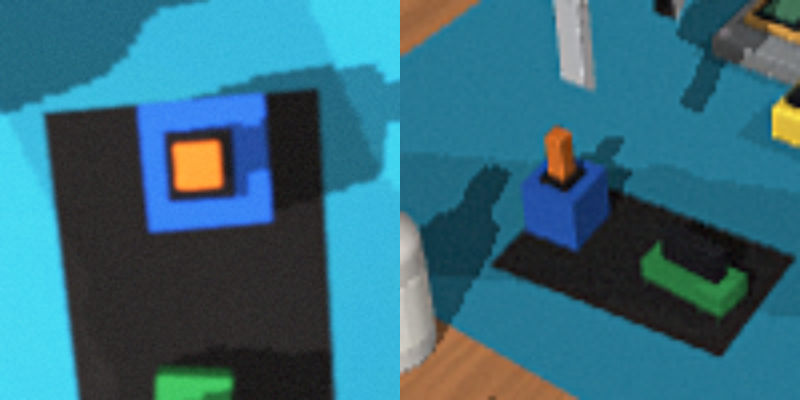

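The stylus is seated upright with its collar down, and the scraper stands on the mat. Now I'll fetch the straightedge.

>>> apply_moves(
  commands=[-0.0014,0.0388,0.0009,0,0,-0.0232,1,-0.007,0.0382,0.0009,0,0,-0.0232,1,-0.0125,0.0368,0.0009,0,0,-0.0232,1,-0.0177,0.0346,0.0009,0,0,-0.0232,1,-0.0225,0.0316,0.0009,0,0,-0.0232,1,-0.0269,0.028,0.0009,0,0,-0.0232,1,-0.0306,0.0238,0.0009,0,0,-0.0232,1,-0.0338,0.0192,0.0009,0,0,-0.0232,1,-0.0362,0.0141,0.0009,0,0,-0.0232,1,-0.0378,0.0087,0.0009,0,0,-0.0232,1],
)

```text
clock: 38.0
eef_pos: [547.9, 27.8, 181.1]
orientation: [-0.0, 0.729, 0.684, 0.0]
ft_force: [1.0, -0.0, -0.8]
gripper_width: 94.1
grasp_force: 0.0
```

>>> apply_moves(
  commands=[-0.0387,0.0031,0.0009,0,0,-0.0232,1,-0.03,0,0,0,0,0,1,0,0,0,0,0,0,1,0,0,0,0,0,0,1,0,0,0,0,0,0,1],
)

```text
clock: 38.5
eef_pos: [549.8, -21.5, 180.6]
orientation: [-0.0, 0.68, 0.734, 0.0]
ft_force: [1.0, 0.3, 0.6]
gripper_width: 93.9
grasp_force: 0.0
```

```bash
python3 - <<'E'
from h import *
w=snap('wrist','w13.png')
hsv=cv2.cvtColor(w['frame'],cv2.COLOR_BGR2HSV); g=cv2.inRange(hsv,(0,150,80),(6,255,255))|cv2.inRange(hsv,(172,150,80),(180,255,255)); g[265:]=0; g[:60]=0
c=max(cv2.findContours(g,cv2.RETR_EXTERNAL,cv2.CHAIN_APPROX_NONE)[0],key=cv2.contourArea)
print('px',cv2.boundingRect(c))
print('rib',cv2.minAreaRect(np.array([ray(w,q[0],54)[:2] for q in c],np.float32)), [(d['p'],np.round(d['centre'],1)) for d in vision.pinpoint('straightedge',w)[:2]])
plan([(547,-7.5,80,94.2),(547,-7.5,34.5,94.2)])
E
```

```text
px (245, 107, 13, 127)
rib ((546.3509521484375, -7.562900543212891), (11.244607925415039, 118.03480529785156), 4.087500095367432) [(0.78, array([545.7,  -7.2,  16.7]))]
at [549.8 -21.3 180.7] yaw 94.42 t 38.6 F [-0.1  0.5  0.5] w 94.2
(547, -7.5, 80, 94.2) n 3 turn/row [0.0, -0.0, 0.0002] shift [0.0062, -0.0008, 0.0447]
(547, -7.5, 34.5, 94.2) n 1 turn/row [0.0, 0.0, 0.0] shift [0.0, -0.0, 0.0607]
```

>>> apply_moves(
  commands=[0.0062,-0.0008,0.0447,0,0,0.0002,0.5,0.0062,-0.0008,0.0447,0,0,0.0002,0.4,0.0062,-0.0008,0.0447,0,0,0.0002,0.4,0,0,0,0,0,0,0.4,0,0,0.035,0,0,0,0.4,0,0,0.0257,0,0,0,0.4,0,0,0,0,0,0,0.3,0,0,0,0,0,0,0,0,0,0,0,0,0,0,0,0,0,0,0,0,0],
  squeeze=40,
)

```text
clock: 39.6
eef_pos: [547.6, -8.6, 35.8]
orientation: [0.001, 0.681, 0.732, 0.001]
ft_force: [0.0, 0.1, -0.3]
gripper_width: 17.7
grasp_force: 0.0
```

>>> apply_moves(
  commands=[0,0,0,0,0,0,0,0,0,0,0,0,0,0,0,0,0,0,0,0,0,0,0,0,0,0,0,0,0,0,-0.01,0,0,0,0,0,-0.001,-0.05,0,0,0,0,0,0,-0.05,0,0,0,0,0,0,-0.04,0,0,0,0,0,0,0,0,0,0,0,0,0,0,0,0,0,0],
)

```text
clock: 40.6
eef_pos: [546.3, -8.9, 147.7]
orientation: [0.001, 0.681, 0.732, 0.0]
ft_force: [-0.8, -1.1, -2.6]
gripper_width: 11.8
grasp_force: 40.0
```

```bash
python3 - <<'E'
from h import *
plan([(519.5,-314,145,-14.4),(519.5,-314,17,-14.4)])
print(status.state()['q'][6])
f=np.load('w8.npz') # pad corners
for uv in ((208,18),(279,15),(287,222),(224,225)): print(ray(f,uv,2).round(1))
E
```

```text
at [546.3  -8.9 147.7] yaw 94.11 t 40.6 F [-0.8 -1.1 -2.6] w 11.8
(519.5, -314, 145, -14.4) n 13 turn/row [0.0, -0.0, 0.0232] shift [[-0.031, -0.005, 0.0003], [-0.0314, -0.0004, 0.0003], [-0.0311, 0.0041, 0.0003], [-0.0302, 0.0086, 0.0003], [-0.0286, 0.0129, 0.0003], [-0.0265, 0.0169, 0.0003], [-0.0237, 0.0206, 0.0003], [-0.0205, 0.0238, 0.0003], [-0.0168, 0.0265, 0.0003], [-0.0128, 0.0287, 0.0003], [-0.0085, 0.0302, 0.0003], [-0.004, 0.0312, 0.0003], [0.0006, 0.0314, 0.0003]]
(519.5, -314, 17, -14.4) n 3 turn/row [0.0, 0.0, 0.0] shift [0.0, -0.0, 0.0569]
-0.3073492812585884
[ 630.3 -296.9    2. ]
[ 616.  -364.2    2. ]
[ 409.4 -324.8    2. ]
[ 423.3 -256.     2. ]
```

>>> apply_moves(
  commands=[-0.031,-0.005,0.0003,0,0,0.0232,0,-0.0314,-0.0004,0.0003,0,0,0.0232,0,-0.0311,0.0041,0.0003,0,0,0.0232,0,-0.0302,0.0086,0.0003,0,0,0.0232,0,-0.0286,0.0129,0.0003,0,0,0.0232,0,-0.0265,0.0169,0.0003,0,0,0.0232,0,-0.0237,0.0206,0.0003,0,0,0.0232,0,-0.0205,0.0238,0.0003,0,0,0.0232,0,-0.0168,0.0265,0.0003,0,0,0.0232,0,-0.0128,0.0287,0.0003,0,0,0.0232,0],
)

```text
clock: 41.6
eef_pos: [524.4, -244.0, 143.3]
orientation: [-0.001, 0.996, 0.089, -0.001]
ft_force: [0.5, 0.5, -1.8]
gripper_width: 11.6
grasp_force: 40.0
```

>>> apply_moves(
  commands=[-0.0085,0.0302,0.0003,0,0,0.0232,0,-0.004,0.0312,0.0003,0,0,0.0232,0,0.0006,0.0314,0.0003,0,0,0.0232,0,0,0,0,0,0,0,0,0,0,0.05,0,0,0,0,0,0,0.05,0,0,0,0,0,0,0.04,0,0,0,0,0,0,0,0,0,0,0,0,0,0,0,0,0,0],
)

```text
clock: 42.5
eef_pos: [518.9, -313.0, 38.8]
orientation: [-0.0, 0.992, -0.125, -0.001]
ft_force: [1.4, -0.9, -0.3]
gripper_width: 11.9
grasp_force: 40.0
```

```bash
python3 - <<'E'
from h import *
plan([(519.5,-313,17,-13)])
E
```

```text
at [ 518.9 -313.    38.8] yaw -14.38 t 42.5 F [ 1.4 -0.9 -0.3] w 11.9
(519.5, -313, 17, -13) n 1 turn/row [-0.0001, 0.0003, -0.0038] shift [[0.0008, -0.0002, 0.0291]]
```

>>> apply_moves(
  commands=[0,0,0.015,0,0,-0.0038,0,0,0,0.01,0,0,0,0,0,0,0,0,0,0,0,0,0,0,0,0,0,0],
)

```text
clock: 42.9
eef_pos: [519.3, -313.7, 20.6]
orientation: [0.0, 0.993, -0.114, 0.0]
ft_force: [0.0, -0.6, -1.9]
gripper_width: 11.6
grasp_force: 40.0
```

>>> apply_moves(
  commands=[0,0,0.002,0,0,0,0,0,0,0,0,0,0,0,0,0,0,0,0,0,0],
)

```text
clock: 43.2
eef_pos: [519.3, -313.8, 19.0]
orientation: [0.0, 0.993, -0.114, 0.0]
ft_force: [-0.2, -0.2, -1.3]
gripper_width: 11.6
grasp_force: 40.0
```

>>> apply_moves(
  commands=[0,0,0.002,0,0,0,0,0,0,0,0,0,0,0,0,0,0,0,0,0,0],
)

```text
clock: 43.5
eef_pos: [519.4, -313.8, 17.5]
orientation: [0.0, 0.993, -0.114, 0.0]
ft_force: [-0.4, -0.6, 2.2]
gripper_width: 11.8
grasp_force: 40.0
```

Contact with the pad. Release and lift away.

>>> apply_moves(
  commands=[0,0,0.0005,0,0,0,0,0,0,0,0,0,0,0.35,0,0,0,0,0,0,0.35,0,0,0,0,0,0,0.35,0,0,0,0,0,0,0.35,0,0,-0.01,0,0,0,0.35,0,0,-0.06,0,0,0,0.35,0,0,-0.06,0,0,0,0.6,0,0,-0.06,0,0,0,1,-0.06,0,0,0,0,0,1],
)

```text
clock: 44.5
eef_pos: [481.8, -304.8, 166.0]
orientation: [0.002, 0.994, -0.113, 0.006]
ft_force: [1.0, -0.6, 0.1]
gripper_width: 53.6
grasp_force: 0.0
```

>>> apply_moves(
  commands=[0,0,0,0,0,0,1,0,0,0,0,0,0,1],
)

```text
clock: 44.7
eef_pos: [474.8, -303.7, 160.3]
orientation: [0.0, 0.993, -0.114, 0.0]
ft_force: [0.8, -0.1, 0.1]
gripper_width: 69.5
grasp_force: 0.0
```

```bash
python3 - <<'E'
from h import *
w=snap('wrist','w14.png'); t=snap('top','t14.png'); s=snap('side','s14.png')
plan([])
for p in (w,t,s):
  for l in ('straightedge','rule_rest','scraper','stylus','chip0','bottle','spool','multimeter'): print(l,[(round(d['p'],2),np.round(d['centre']).tolist()) for d in vision.pinpoint(l,p)[:4]])
hsv=cv2.cvtColor(w['frame'],cv2.COLOR_BGR2HSV); g=cv2.inRange(hsv,(0,150,80),(6,255,255))|cv2.inRange(hsv,(172,150,80),(180,255,255)); g[250:]=0
c=max(cv2.findContours(g,cv2.RETR_EXTERNAL,cv2.CHAIN_APPROX_NONE)[0],key=cv2.contourArea)
print('rib',cv2.minAreaRect(np.array([ray(w,q[0],36)[:2] for q in c],np.float32)))
a=cv2.resize(w['frame'][:256],(800,400)); b=cv2.resize(s['frame'][120:320,110:400],(400,276)); 
b=np.hstack([cv2.resize(s['frame'][120:320,110:400],(400,200)),cv2.resize(t['frame'][85:245,105:425],(400,200))])
cv2.imwrite('pics/fin.png',np.vstack([a,b]))
E
```

```text
at [ 475.9 -303.5  159.3] yaw -13.06 t 44.85 F [-0.4 -0.4  0.5] w 81.2
straightedge [(0.64, [520.0, -312.0, 0.0])]
rule_rest [(0.72, [520.0, -309.0, 0.0])]
scraper []
stylus []
chip0 [(0.72, [554.0, -140.0, 8.0]), (0.53, [556.0, -158.0, 3.0])]
bottle []
spool []
multimeter []
straightedge [(0.79, [517.0, -316.0, 4.0])]
rule_rest [(0.72, [516.0, -309.0, -4.0])]
scraper [(0.75, [490.0, 326.0, 0.0]), (0.65, [604.0, -8.0, 19.0]), (0.6, [232.0, 294.0, 1.0]), (0.43, [507.0, 524.0, -0.0])]
stylus [(0.6, [610.0, 326.0, 50.0])]
chip0 [(0.56, [512.0, -146.0, 9.0])]
bottle [(0.95, [624.0, 484.0, -2.0])]
spool [(0.61, [751.0, -233.0, 1.0]), (0.48, [782.0, 42.0, -0.0])]
multimeter [(0.92, [752.0, -231.0, 1.0]), (0.16, [565.0, -12.0, 20.0])]
straightedge []
rule_rest [(0.79, [522.0, -310.0, 2.0])]
scraper [(0.75, [494.0, 330.0, 4.0]), (0.71, [510.0, 528.0, 0.0]), (0.64, [232.0, 291.0, -1.0]), (0.2, [535.0, -158.0, 1.0])]
stylus [(0.68, [604.0, 326.0, 46.0]), (0.67, [492.0, 328.0, 4.0]), (0.39, [534.0, -157.0, 4.0])]
chip0 []
bottle [(0.73, [612.0, 323.0, 11.0]), (0.58, [628.0, 486.0, -1.0])]
spool [(0.49, [784.0, 42.0, -2.0])]
multimeter [(0.75, [494.0, 329.0, 4.0])]
rib ((520.0918579101562, -314.34503173828125), (10.470054626464844, 117.74447631835938), 76.65760040283203)
```

View pics/fin.png

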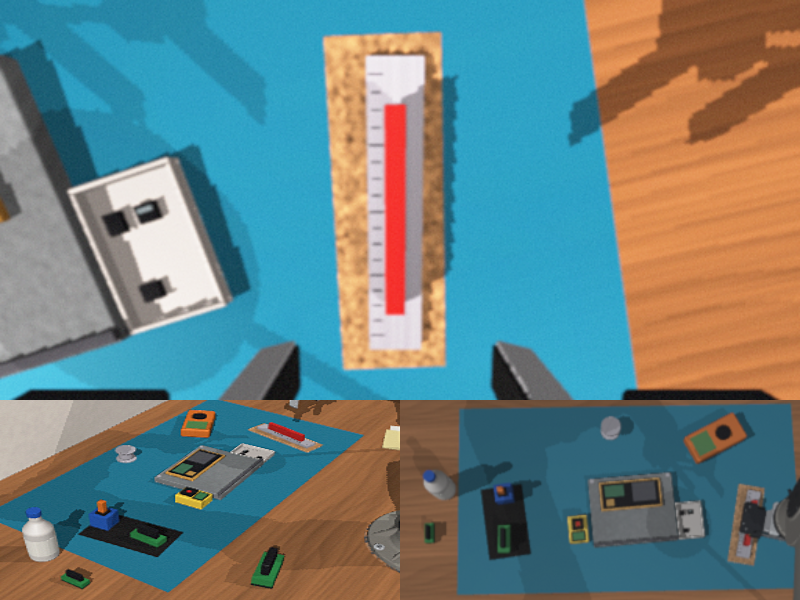

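The pictures show the straightedge on its pad, three chips in the tray, the scraper and stylus in place, and the bystanders where they were. Handing in.

```bash
python3 -c "
from workcell import hand_in
print(hand_in())"
```

```text
the job is handed in; nothing more can be done
None
```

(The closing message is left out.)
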